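Stand up the fallen sample bottle and clamp the row

ROBOT

A 6-joint arm with a two-finger parallel gripper is mounted at the origin on the work surface. World frame = base frame: x ahead of the robot, y to its left, z up, the work surface at z = 0. Lengths are in m, angles in rad, forces in N, time in s.
With the tool pointing down it reaches from about 0.275 to 0.825 m from the base axis. Payload 5.2 kg.
Tool frame: the origin (TCP) lies at the very end of the fingers, on their centre line; the grasp point (between the pads) lies 19 mm behind it (arm.pinch_z is the distance from the TCP to the grasp point, in m); z points along the fingers, y is the direction in which the jaws open and shut (so a half turn about z gives the same grasp; the last joint's range is limited). The gripper opens to 93 mm and grips with 3 to 60 N. Pads are 15 mm wide; open, the fingers measure 128 mm over their backs; the gripper's body (75 mm by 188 mm) begins 65 mm behind the grasp point.
Start: joints at [0.997, 0.259, 1.535, -0, 1.348, -0.203], TCP at [0.199, 0.513, 0.189] pointing down, gripper open.
Joint ranges: [-3.14, 3.14], [-0.91, 2.08], [0.19, 2.58], [-1.22, 4.36], [0.22, 2.71], [-3.12, 3.12]. Speed limits (rad/s): [2.57, 2.57, 3.14, 3.14, 3.14, 3.14].

INTERFACE

Orientations are given as a unit quaternion [x, y, z, w].
In Python, from bench import state, optics, workorder, arm gives the robot as it stands.
- The arm moves only by the tool jog_arm, never from a script. Its argument "motion" is a list of rows, each an object with "angular": the turn, a rotation vector about the tool's x, y, z each as a share of pi/2 rad, from -1 to 1, a list of three; "dp": the shift along the tool's x, y, z each as a share of 0.08 m, from -1 to 1, a list of three; "hand": the closure, from 0 (fully open) to 1 (shut). In form: [{"angular": [ax, ay, az], "dp": [dx, dy, dz], "hand": hand}, ...]. A call has 1 to 12 rows; each row shifts and turns the commanded pose from where the row before left it, along the tool's axes as they then stand; what a row does not reach is not made up. A row lasts 1/8 s, in which the tool goes at most 62.5 mm and 10.7 degrees, less where a joint would pass 70% of its speed; a pose out of reach is approached as far as the arm can. A call with a number of a shift or a turn outside -1 to 1 is refused whole. A call with a gripper value outside its range is refused whole. The fingers move at their own pace and stop on an object; "newtons" is the grip in N (left out, the last holds). Time passes only in rows, so rows that do not move let the fingers close. It gives the time, the measured TCP pose, the force and the opening at its end, in the units of the state.
- state(): the state, without advancing time (a new reading comes with each control period).
- optics.camera(name): name is "scene" or "top"; returns a dict with "frame" (384x512x3 uint8, blue, green, red), "z_map" (384x512 float32, m along the optical axis (not along the pixel's ray), 0 where there is no reading), "K" (3x3 intrinsics, pixels), "position" and "attitude" of the camera in the world. Camera axes: x right, y up, looking along -z (the intrinsics and any distortion apply to the point x, -y, -z); pixel columns grow to the right and rows downward; lengths in m; the calibration is good to about 2 mm. A picture is of the moment at which its call begins.
- workorder.close_job(): hands the job in, once; it reports no verdict.
The state is a dict: "time_s": time; "q": joint angles; "joint_velocities": joint speeds; "tau": joint torques, N m; "tool_pos": TCP position; "orientation": TCP orientation; "wrist_force": force on the tool from outside, world axes, zero at the start; "moment": the same for the moment, N m; "opening": finger opening in m.
Only numpy, scipy, OpenCV 4.12 (cv2) and the standard library are available. Lean on these libraries where they do the work, as an engineer would, in place of code of your own. Each camera call takes 0.05 s, during which the arm holds its last target.

TASK

One of the square sample bottles has fallen over in the clamping tray. Stand it upright in the lane, between the other two bottles and the orange pad, and let go of it; then pump the red trigger of the hand clamp until the pad has pushed it up against the others and the whole row is pressed against the end stop, with the gauge on the pad's stem in the green band and never deep in the red, which would crush the bottles. The clamp has no lock, so finish while still holding the trigger pressed with the gauge in the green; all three bottles stay standing and the things beside the tray are left alone.

Things in the scene. Friction and masses are not known exactly. Their poses are not given: they have to be found in the camera images.
- tray: Clamping tray fixed to the bench: aluminium plate 200 x 600 mm, 8 mm thick, with a dark lane strip down its middle. Origin under the plate at the bench surface, at lane centre; its y axis runs along the lane from the black hand clamp (at -y) to the steel end stop (at +y), x across the lane, z up. The plate's upper side is 8 mm above the origin.
- lane (a point): Point on the upper side of the tray in the middle of the lane, 8 mm above the tray's origin; axes as the tray's. The lane strip is 84 mm wide (x +-42 mm) and reaches from y -105 to +185 mm.
- stop_face (a point): Foot of the face of the fixed steel end stop (100 mm wide, 85 mm high), on the tray's upper side, 185 mm from the lane point in y. The row of bottles is pressed against this face.
- fallen: The fallen square bottle: dark amber, white cap; body 50 x 50 mm, 88 mm high, then a 33 mm round cap, 120 mm in all; 0.18 to 0.35 kg. Origin at the centre of its base, z axis from base to cap. At first it lies on a flat side across the lane, cap pointing away from the robot, between the standing bottles and the pad, with at least 40 mm free on either side of its middle.
- fallen_mid (a point): Centre of the fallen bottle, on its axis 60 mm from the base; z axis from base to cap, x and y square to its flat sides. Lying, it is 25 mm above the tray's upper side; standing, 60 mm.
- bottle_blue: Standing bottle, cream with a blue cap, same shape as the fallen one. It and the green-capped one stand in the lane next to each other, against the end stop; which one is next to the stop varies. Origin at the centre of its base, z up to the cap.
- bottle_green: Standing bottle, cream with a green cap, otherwise as the blue-capped one.
- rod (a joint): Travel in m of the clamp's toothed steel push rod, 0 to 0.170, growing towards the end stop; it starts at 0 to 0.010. It stays where it is between strokes (3 N friction), but when the trigger is let up a loaded pad spring pushes it back until only about 2 to 3 N are left.
- pad (a joint): How far the sprung pad is pushed into the sleeve on the rod's nose, in m: 0 free, 0.024 fully in. The spring gives 1 N per mm. The stem between sleeve and pad is a gauge with colour bands: white for 0 to 0.006, green 0.006 to 0.015, red beyond; the band at the sleeve's edge is the reading. Past 0.0195 the bottles are crushed. Below 0.003 it only shows the friction of a sliding bottle.
- pad_face (a point): Centre of the orange front face of the pad (64 mm wide, 74 mm high, from 2.5 to 76.5 mm above the tray's upper side); it looks along the tray's +y, towards the bottles.
- trigger (a joint): Angle in rad of the red trigger, a lever 30 mm wide on a pivot across the lane (tray frame y -200, z 114 mm), pointing along the tray's -y and leaning up at rest: 0 let up (a light spring returns it), 0.56 right down. A full stroke moves the rod 18 to 24 mm; only pressing moves it, after up to 6 mm of idle travel of the dog to the next tooth; the way back up is idle.
- trigger_pad (a point): Centre of the upper side of the black rubber pad (36 x 32 mm) near the trigger's free end, 85 mm from the pivot: 145 mm above the bench with the trigger up, 98 mm right down. Closed fingertips can press it from straight above; the 133 mm high head ends 45 mm from it. Pressing takes about 5 N when the rod runs free, some 8 to 12 N at 0.010 on the gauge.
- flask_mid (a point): Bystander: small red conical flask, 68 mm wide, 93 mm high, standing beside the tray; centre half-way up.
- beaker_mid (a point): Bystander: white beaker, 64 mm wide, 75 mm high; centre half-way up.
Things that resemble listed ones, but are neither listed nor needed, are in the scene too. Leave any purple look-alike of the bottle_green alone. Leave any turquoise or yellow look-alike of the fallen alone.

How it is judged:
On the way, in this order (a step that is already met when the one before it is completed fails the run):
1. the fallen bottle stands upright on the tray in the lane, between the other bottles and the pad, and is let go (angle between fallen's own z axis and vertical below 0.1 rad and x of fallen in the frame of lane between -0.03 and 0.03 m and z of fallen in the frame of lane between -0.004 and 0.005 m and y of fallen in the frame of lane between -0.09 and 0.05 m and contact force between the fingers and fallen below 0.3 N and linear speed of fallen below 0.02 m/s), for 0.3 s.
2. the pad presses on the standing bottle and the bottle on its neighbour, gauge out of the white (angle between fallen's own z axis and vertical below 0.1 rad and value of joint pad above 0.005 m and contact force between pad and fallen above 4 N and (contact force between fallen and bottle_blue above 3 N or contact force between fallen and bottle_green above 3 N)), for 0.2 s.
At the end, for the whole second after the job is handed in: All three bottles stand upright (0.1 rad) on the tray within 30 mm of the lane's middle; pad on first bottle over 4 N, bottle on bottle over 3 N; gauge at 5 to 16.5 mm (green is 6 to 15); the robot still presses the trigger (over 1.5 N, over 0.03 rad down) and touches no bottle (all of step 2 and x of fallen in the frame of lane between -0.03 and 0.03 m and z of fallen in the frame of lane between -0.004 and 0.005 m and angle between each of bottle_blue, bottle_green's own z axis and vertical below 0.1 rad and x of bottle_blue in the frame of lane between -0.03 and 0.03 m and z of bottle_blue in the frame of lane between -0.004 and 0.005 m and x of bottle_green in the frame of lane between -0.03 and 0.03 m and z of bottle_green in the frame of lane between -0.004 and 0.005 m and value of joint pad below 0.0165 m and contact force between bottle_blue and bottle_green above 3 N and value of joint trigger above 0.03 rad and contact force between any of the fingers, the arm and trigger above 1.5 N and contact force between the fingers and fallen below 0.5 N and linear speed of fallen below 0.02 m/s); the arm keeps its last pose, push and grip.
It fails at once if the gauge went deep into the red (19.5 mm): bottles crushed (value of joint pad above 0.0195 m).
It fails at once if a standing bottle was tipped over (angle between any of bottle_blue, bottle_green's own z axis and vertical above 0.4 rad).
It fails at once if a thing beside the tray was pushed away or tipped (distance of any of flask_mid, beaker_mid from where it was at the start of the episode above 0.03 m or angle between any of flask_mid, beaker_mid's own z axis and vertical above 0.4 rad).
It also fails if it takes over 67 s, if anything falls off the work surface, if the arm or the gripper's body presses on something with over 40 N, if the wrist force passes 120 N, or if a joint passes its speed limit or range.

## Working session

There is one attempt and no reset: what is moved stays moved. The work goes in short steps, Python scripts to look and compute and a tool call to move; the robot and the scene stay as the last step left them, time stands still between calls to the robot, and variables do not carry over. Pictures are saved under pics/ and viewed, and the job is handed in when it is done.

Besides the shell and the picture viewer there is one more tool, called after "Emit:" by a JSON object that holds its "name" and its "arguments". jog_arm: Moves the arm, as the interface text tells. Its arguments: {"type":"object","properties":{"motion":{"type":"array"},"newtons":{"type":"number"}},"required":["motion"]}

```bash
ls; mkdir -p pics
python3 - <<'E'
from bench import state, optics, workorder, arm
import cv2,numpy as np
print(state()); print(arm.pinch_z)
for n in("scene","top"):
    c=optics.camera(n); cv2.imwrite(f"pics/{n}0.png",c["frame"]); np.savez(f"{n}0.npz",**c); print(n,c["K"],c["position"],c["attitude"])
E
```

```text
pics
{'time_s': 0.0, 'q': array([ 9.97209299e-01,  2.59323604e-01,  1.53606030e+00, -4.73107748e-05,
        1.34798738e+00, -2.02775115e-01]), 'joint_velocities': array([-6.39628275e-04,  1.98494949e-04,  1.20298916e-03,  1.43914736e-03,
       -1.75584022e-03,  7.32252093e-05]), 'tau': array([-6.15289919e-04, -4.37307715e+01, -2.84001857e+01,  7.19292671e-02,
        4.12252173e-02, -8.18476883e-05]), 'tool_pos': array([0.19896117, 0.51211991, 0.18803733]), 'orientation': array([ 1.84340317e-01,  9.82862074e-01, -8.31880154e-04, -3.15260889e-04]), 'wrist_force': array([ 0.23166087,  1.09396442, -0.02585963]), 'moment': array([-0.05379762, -0.02857677,  0.00837033]), 'opening': 0.09326658451840342}
0.0188
scene [[434.00742254   0.         259.51463599]
 [  0.         434.00742254 200.82986067]
 [  0.           0.           1.        ]] [ 1.08805349 -0.05918563  1.20754079] [0.20824381 0.17365437 0.62736625 0.72999333]
top [[494.0784106    0.         256.55908022]
 [  0.         494.0784106  189.20302175]
 [  0.           0.           1.        ]] [0.36159334 0.06254183 1.40138621] [-0.02534485  0.02829637  0.7156073  -0.6974691 ]
```

View pics/scene0.png

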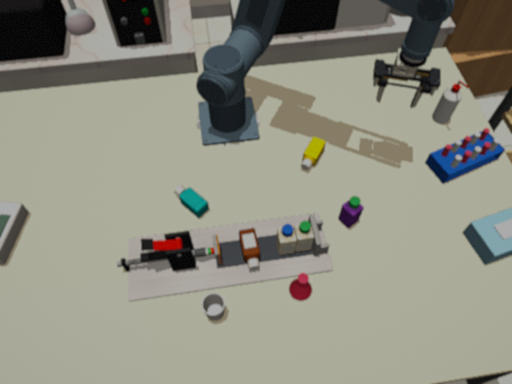

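View pics/top0.png

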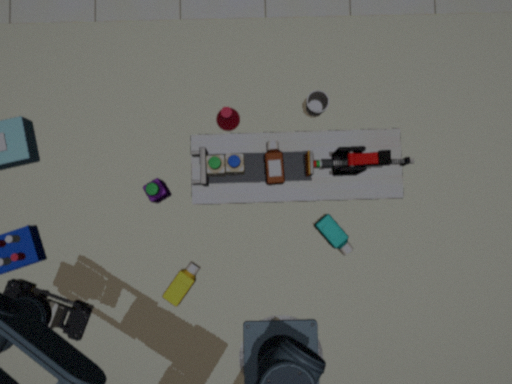

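Scene picture: the amber bottle lies at about (250,245), the clamp is on the left with its red trigger at (165,243), and the blue and green bottles stand at the stop near (297,237). In the top picture the same things are at (275,165), (365,158) and (225,162). The flask is at (228,118) and the beaker at (317,103). Next I measure.

```bash
cat > h.py <<'E'
import numpy as np,cv2
from scipy.spatial.transform import Rotation as R
def cam(c):
    return c["K"],np.array(c["position"]),R.from_quat(c["attitude"]).as_matrix()
def ray(c,u,v):
    K,p,M=cam(c); u=np.atleast_1d(u).astype(float);v=np.atleast_1d(v).astype(float)
    d=np.stack([(u-K[0,2])/K[0,0],-(v-K[1,2])/K[1,1],-np.ones_like(u)],-1)
    return p,d@M.T
def plane(c,u,v,z):
    p,d=ray(c,u,v); return p+d*((z-p[2])/d[:,2])[:,None]
def depth(c,u,v):
    p,d=ray(c,u,v); return p+d*np.asarray(c["z_map"])[np.asarray(v,int),np.asarray(u,int)].reshape(-1)[:,None]
def cloud(c):
    h,w=c["z_map"].shape; v,u=np.mgrid[:h,:w]
    P=depth(c,u.ravel(),v.ravel()).reshape(h,w,3); P[c["z_map"]==0]=np.nan; return P
E
python3 - <<'E'
from h import *
for n in("top","scene"):
    c=dict(np.load(n+"0.npz")); P=cloud(c); f=c["frame"]; hsv=cv2.cvtColor(f,cv2.COLOR_BGR2HSV)
    x0,x1,y0,y1=(185,420,90,210) if n=="top" else (110,340,200,320)
    roi=np.zeros(f.shape[:2],bool); roi[y0:y1,x0:x1]=1
    H,S,V=[hsv[...,i].astype(int) for i in range(3)]
    big=cv2.resize(f[y0:y1,x0:x1],None,fx=3.3,fy=3.3,interpolation=cv2.INTER_CUBIC); cv2.imwrite(f"pics/{n}_crop.png",big)
    ms={"lane":(V<90)&(S<90),"amber":(H>3)&(H<18)&(S>120)&(V<170)&(V>40),"red":((H<4)|(H>175))&(S>180),"blue":(H>100)&(H<125)&(S>150),"green":(H>45)&(H<75)&(S>120),"orange":(H>6)&(H<20)&(S>130)&(V>150)}
    print(n)
    for k,m in ms.items():
        N,L,st,ce=cv2.connectedComponentsWithStats((m&roi).astype(np.uint8))
        for i in range(1,N):
            if st[i,4]>12:
                pts=P[L==i]; print(k,st[i],ce[i].round(1),"med",np.nanmedian(pts,0).round(4),"zr",np.nanpercentile(pts[:,2],[5,95]).round(3))
E
```

```text
top
lane [308  91  20  19 195] [318.9  98.2] med [ 0.719  -0.1295  0.0434] zr [0.01 0.07]
lane [305 102  17  15  93] [310.6 111.4] med [ 0.677  -0.0998  0.0332] zr [-0.004  0.073]
lane [ 193  144  120   43 1807] [261.5 169.2] med [0.5163 0.0477 0.0073] zr [0.002 0.075]
lane [313 146  98  30 984] [357.  161.1] med [ 0.5296 -0.1925  0.0591] zr [0.007 0.145]
lane [205 149   4   9  23] [206.  152.7] med [0.5678 0.1912 0.0656] zr [0.007 0.091]
lane [192 153   9   5  26] [196.1 154.9] med [0.5643 0.2208 0.044 ] zr [0.019 0.06 ]
lane [227 160  13   9  20] [233.  165.2] med [0.5218 0.115  0.1142] zr [0.099 0.125]
lane [211 162  11   8  16] [217.1 166.8] med [0.5187 0.1553 0.1151] zr [0.104 0.126]
amber [265 150  19  34 300] [273.8 165.9] med [0.538  0.0073 0.0555] zr [0.05  0.061]
amber [306 152   4  24  43] [307.4 164.5] med [ 0.5261 -0.0842  0.0632] zr [0.043 0.085]
red [223 116  15  13  57] [230.5 122.7] med [0.654  0.1229 0.0304] zr [0.012 0.055]
red [218 121   6   6  13] [220.5 123.5] med [0.6549 0.1518 0.0231] zr [0.016 0.036]
red [345 151  35  15 374] [362.3 158.6] med [ 0.5313 -0.221
[... 552 characters left out ...]
49]
lane [215 240  32  27 542] [230.6 254. ] med [ 0.5393 -0.0524  0.0086] zr [0.004 0.016]
lane [204 296  10  14  77] [207.8 301.9] med [ 0.6834 -0.1328  0.0392] zr [0.019 0.06 ]
lane [208 311  16   9  52] [216.6 316.4] med [ 0.7277 -0.112   0.0331] zr [0.015 0.052]
amber [240 229  20  32 255] [249.3 247.2] med [0.5568 0.0028 0.0561] zr [0.042 0.062]
amber [217 239   5  25  54] [218.9 252.2] med [ 0.5548 -0.0858  0.0602] zr [0.005 0.087]
red [152 237  31  15 321] [168.3 244.3] med [ 0.5353 -0.2192  0.1252] zr [0.094 0.136]
blue [283 225   9  11  82] [287.1 229.8] med [0.5415 0.1115 0.1269] zr [0.119 0.132]
green [300 222  11  11  89] [304.8 226.5] med [0.5391 0.1632 0.1272] zr [0.118 0.131]
```

Run:
```python
import cv2
a=cv2.imread("pics/top_crop.png");print(a.shape)
```

```text
(396, 776, 3)
```

View pics/top_crop.png

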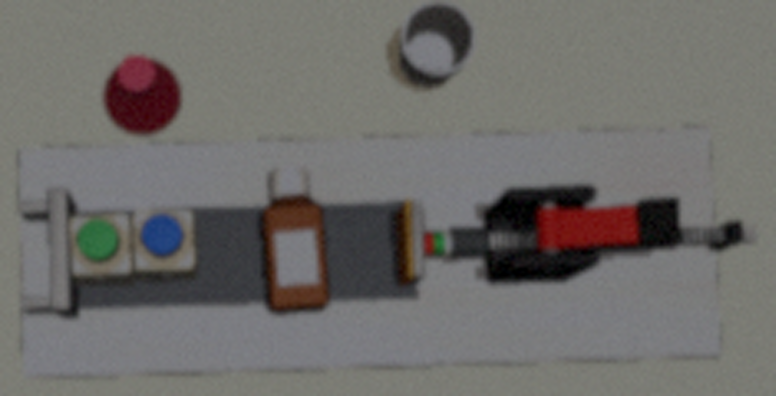

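View pics/scene_crop.png

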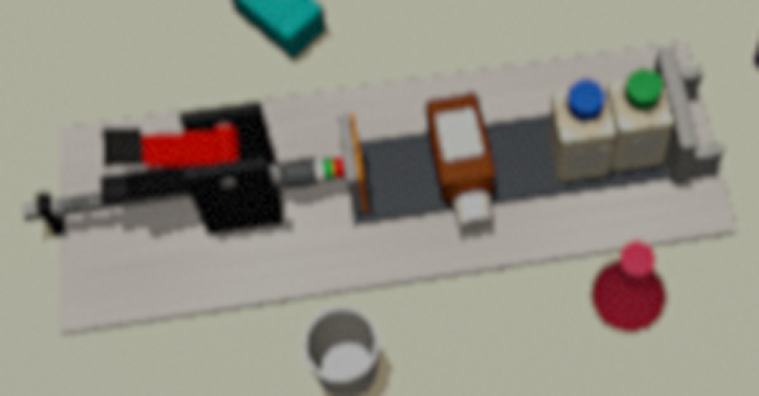

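Run:
```python
from bench import arm, workorder, optics
print([a for a in dir(arm) if not a.startswith("__")])
from h import *
c=dict(np.load("top0.npz"))
def cr(pts,z): 
    p=np.array(pts)/3.3+[185,90]; return plane(c,p[:,0],p[:,1],z)
# user refined: minAreaRect style edges for tray corners
T=cr([(20,148),(707,127),(718,355),(25,375)],.008); print(T.round(4)); 
print("len",np.linalg.norm(T[0]-T[1]),np.linalg.norm(T[2]-T[3]),np.linalg.norm(T[0]-T[3]),np.linalg.norm(T[1]-T[2]))
o=T.mean(0); yd=(T[0]-T[1])+(T[3]-T[2]); yd/=np.linalg.norm(yd); print("o",o,"yd",yd, np.degrees(np.arctan2(-yd[0],yd[1])))
xd=np.array([yd[1],-yd[0],0])
tr=lambda P:np.c_[(P-o)@xd,(P-o)@yd]
F=cr([(266,207),(322,203),(327,305),(272,309)],.058); print("fallen",F.round(4),tr(F).round(4))
print("cap end",tr(cr([(290,170)],.05)))
L=cr([(195,205),(416,203),(417,295),(78,307)],.008); print("lane",tr(L).round(4))
C=cr([(162,234),(98,240)],.128); print("caps",C,tr(C).round(4))
print("trig black pad",tr(cr([(657,223)],.143)),cr([(657,223)],.143))
print("padface",tr(cr([(404,203),(404,280)],.0845)))
```

```text
['MotionError', 'pinch_z']
[[ 0.6276  0.238   0.008 ]
 [ 0.631  -0.3567  0.008 ]
 [ 0.4332 -0.3567  0.008 ]
 [ 0.4312  0.2368  0.008 ]]
len 0.5947794163605723 0.5935866994342408 0.1963419629274779 0.19782116278353007
o [ 0.53073758 -0.05965815  0.008     ] yd [-0.00449308  0.99998991  0.        ] 0.2574352919577118
fallen [[ 0.5633  0.0282  0.058 ]
 [ 0.5655 -0.0184  0.058 ]
 [ 0.4803 -0.02    0.058 ]
 [ 0.4781  0.0256  0.058 ]] [[ 0.033   0.0877]
 [ 0.0349  0.0411]
 [-0.0503  0.0399]
 [-0.0522  0.0855]]
cap end [[0.06479082 0.06644193]]
lane [[ 0.044   0.1475]
 [ 0.0401 -0.043 ]
 [-0.0396 -0.0408]
 [-0.0412  0.2503]]
caps [[0.53344561 0.11237507 0.128     ]
 [0.52997092 0.16277798 0.128     ]] [[3.500e-03 1.720e-01]
 [2.000e-04 2.224e-01]]
trig black pad [[-0.00142537 -0.21390557]] [[ 0.53027333 -0.27356797  0.143     ]]
padface [[ 0.02891237 -0.02410537]
 [-0.0341208  -0.02170286]]
```

Emit:
{"name": "jog_arm", "arguments": {"motion": [{"angular": [0, 0, -0.08], "dp": [0, 0, -0.1], "hand": 0}, {"angular": [0, 0, -0.08], "dp": [0, 0, -0.1], "hand": 0}, {"angular": [0, 0, -0.085], "dp": [0, 0, -0.1], "hand": 0}, {"angular": [0, 0, 0], "dp": [-0.3, -0.45, 0], "hand": 0}, {"angular": [0, 0, 0], "dp": [-0.35, -0.55, 0], "hand": 0}, {"angular": [0, 0, 0], "dp": [-0.35, -0.55, 0], "hand": 0}, {"angular": [0, 0, 0], "dp": [-0.35, -0.55, 0], "hand": 0}, {"angular": [0, 0, 0], "dp": [0, 0, 0], "hand": 0}]}}

```text
time_s: 1.1
tool_pos: [0.3112, 0.3437, 0.2126]
orientation: [-0.004, 1.0, -0.0, -0.0]
wrist_force: [0.2, 0.0, -0.2]
opening: 0.0927
```

```bash
cat > st.py <<'E'
from bench import state
from scipy.spatial.transform import Rotation as R
import json,numpy as np
s=state(); M=R.from_quat(s["orientation"]).as_matrix()
print("t",round(s["time_s"],2),"q",s["q"].round(3),"p",s["tool_pos"].round(4),"open",round(s["opening"],4),"F",s["wrist_force"].round(2),"M",s["moment"].round(2))
print("tx",M[:,0].round(3),"ty",M[:,1].round(3),"tz",M[:,2].round(3))
open("log.jsonl","a").write(json.dumps([s["q"].tolist(),s["tool_pos"].tolist(),s["orientation"].tolist()])+"\n")
E
python3 st.py
```

```text
t 1.1 q [ 5.940e-01  8.500e-02  1.689e+00 -1.000e-03  1.368e+00 -9.850e-01] p [0.3112 0.3437 0.2126] open 0.0927 F [ 0.17  0.04 -0.18] M [0.01 0.05 0.02]
tx [-1.    -0.009  0.   ] ty [-0.009  1.    -0.001] tz [-0.    -0.001 -1.   ]
```

Emit:
{"name": "jog_arm", "arguments": {"motion": [{"angular": [0, 0, 0], "dp": [-0.4, -0.6, 0], "hand": 0}, {"angular": [0, 0, 0], "dp": [-0.4, -0.6, 0], "hand": 0}, {"angular": [0, 0, 0], "dp": [-0.4, -0.6, 0], "hand": 0}, {"angular": [0, 0, 0], "dp": [-0.4, -0.6, 0], "hand": 0}, {"angular": [0, 0, 0], "dp": [-0.4, -0.6, 0], "hand": 0}, {"angular": [0, 0, 0], "dp": [-0.4, -0.6, 0], "hand": 0}, {"angular": [0, 0, 0], "dp": [-0.4, -0.6, 0], "hand": 0}, {"angular": [0, 0, 0], "dp": [0, 0, 0], "hand": 0}]}}

```text
time_s: 2.1
tool_pos: [0.5401, 0.0112, 0.2118]
orientation: [-0.005, 1.0, -0.0, -0.0]
wrist_force: [-0.8, 0.3, -0.2]
opening: 0.0932
```

```bash
python3 st.py
```

```text
t 2.1 q [-0.186  0.227  1.52  -0.     1.395 -1.767] p [0.5401 0.0112 0.2118] open 0.0932 F [-0.85  0.28 -0.2 ] M [0.   0.02 0.02]
tx [-1.    -0.01   0.001] ty [-0.01  1.   -0.  ] tz [-0.001 -0.    -1.   ]
```

Emit:
{"name": "jog_arm", "arguments": {"motion": [{"angular": [0, -0.1, 0], "dp": [0, 0, 0], "hand": 0}, {"angular": [0, -0.1, 0], "dp": [0, 0, 0], "hand": 0}, {"angular": [0, -0.1, 0], "dp": [0, 0, 0], "hand": 0}, {"angular": [0, -0.1, 0], "dp": [0, 0, 0], "hand": 0}, {"angular": [0, -0.1, 0], "dp": [0, 0, 0], "hand": 0}, {"angular": [0, 0, 0], "dp": [0, 0, 0], "hand": 0}]}}

```text
time_s: 2.85
tool_pos: [0.5368, 0.0209, 0.2104]
orientation: [-0.01, 0.933, 0.011, 0.361]
wrist_force: [-0.5, -0.6, -0.4]
opening: 0.0928
```

```bash
python3 st.py
```

```text
t 2.85 q [-0.385 -0.207  2.232  0.612  0.505 -2.426] p [0.5368 0.0209 0.2104] open 0.0928 F [-0.47 -0.59 -0.41] M [-0.    0.34 -0.03]
tx [-0.74  -0.011 -0.673] ty [-0.026  1.     0.013] tz [ 0.673  0.027 -0.74 ]
```

```bash
cat > kin.py <<'E'
import numpy as np,json
from scipy.spatial.transform import Rotation as R
from scipy.optimize import least_squares
Rz=lambda a:R.from_euler('z',a); Ry=lambda a:R.from_euler('y',a)
def fk(p,q):
    h,a1,L2,e,L3,d,d4,lt,s4,s6,o6,dz=p[:12]
    # base plane: x radial, z up ; link2 along rotated z
    A=Rz(q[0]); B=A*Ry(q[1]); C=A*Ry(q[1]+q[2])
    P=A.apply([a1,d,h])+B.apply([0,0,L2])+C.apply([e,0,L3])
    D=C*Rz(s4*q[3])
    E=D*Ry(q[4]); P=P+D.apply([0,d4,0])+E.apply([dz,0,lt])
    return P,E*Rz(s6*q[5]+o6)
E
cat > fit.py <<'E'
from kin import *
D=[json.loads(l) for l in open("log.jsonl")]
D.insert(0,([.99720930,.259323604,1.5360603,-4.7e-5,1.34798738,-.202775],[0.19896117,0.51211991,0.18803733],[1.84340317e-01,9.82862074e-01,-8.31880154e-04,-3.15260889e-04]))
def res(p,s4,s6):
    p=list(p[:8])+[s4,s6]+list(p[8:]); r=[]
    for q,x,o in D:
        P,O=fk(p,q); r+=list((P-x)*10)+list((O.inv()*R.from_quat(o)).as_rotvec())
    return np.array(r+list(1e-3*np.array(p[:8])))
best=None
for s4 in(1,-1):
  for s6 in (1,-1):
    for o in(0,1.57,3.14,-1.57):
      s=least_squares(res,[.3,0,.4,0,.4,.1,0,.2,o,0],args=(s4,s6))
      if best is None or s.cost<best[0]: best=(s.cost,s4,s6,s)
print(best[:3],best[3].x.round(4)); r=best[3].fun[:-8].reshape(-1,6); print(r.round(4))
x=best[3].x; np.save("kp.npy",list(x[:8])+[best[1],best[2]]+list(x[8:]))
E
python3 fit.py
```

```text
(np.float64(3.4339978413909046e-07), 1, 1) [0.2184 0.0035 0.5344 0.0603 0.426  0.1061 0.0047 0.3933 1.5708 0.0036]
[[ 0. -0.  0.  0. -0. -0.]
 [-0.  0. -0. -0.  0.  0.]
 [ 0. -0.  0. -0. -0.  0.]
 [ 0. -0. -0. -0. -0.  0.]]
```

```bash
cat > ik.py <<'E'
from kin import *
kp=np.load("kp.npy")
lo=np.array([-3.14,-.91,.19,-1.22,.22,-3.12])+.03; hi=np.array([3.14,2.08,2.58,4.36,2.71,3.12])-.03
def target(phi,x,y,z,yaw=0):
    # tool: tx=-x, ty=+y, tz=down then tilt phi toward +x  (rot -phi about y); x,y,z = grasp point
    O=Rz(yaw)*Ry(-phi)*R.from_matrix(np.array([[-1,0,0],[0,1,0],[0,0,-1.]]).T)
    return np.array([x,y,z])+.0188*O.as_matrix()[:,2],O
def ik(P,O,q0):
    def r(q):
        p,o=fk(kp,q); return np.r_[(p-P)*5,(o.inv()*O).as_rotvec()]
    s=least_squares(r,np.clip(q0,lo+1e-6,hi-1e-6),bounds=(lo,hi)); return s.x,np.abs(s.fun).max()
E
python3 - <<'E'
from ik import *
q0=np.array([-.186,.227,1.52,0,1.395,-1.767])
for z in(.033,.068,.09,.16):
  for dirn in (range(0,61,10),range(0,-71,-10)):
    q=q0
    for d in dirn:
        q,e=ik(*target(np.radians(d),.53,.004,z),q)
        print(z,d,q.round(2),round(e,4))
E
```

```text
0.033 0 [-0.2   0.41  1.8  -0.    0.93 -1.77] 0.0
0.033 10 [-0.23  0.32  1.96  0.06  0.69 -1.85] 0.0
0.033 20 [-0.27  0.26  2.13  0.22  0.43 -2.03] 0.0
0.033 30 [-0.35  0.23  2.28  0.86  0.25 -2.73] 0.0252
0.033 40 [-0.38  0.21  2.32  1.22  0.25 -3.09] 0.1305
0.033 50 [-0.37  0.19  2.32  1.24  0.25 -3.09] 0.279
0.033 60 [-0.37  0.16  2.32  1.27  0.25 -3.09] 0.4268
0.033 0 [-0.2   0.41  1.8  -0.    0.93 -1.77] 0.0
0.033 -10 [-0.18  0.51  1.64 -0.03  1.16 -1.74] 0.0
0.033 -20 [-0.16  0.62  1.48 -0.06  1.38 -1.71] 0.0
0.033 -30 [-0.15  0.74  1.32 -0.07  1.59 -1.7 ] 0.0
0.033 -40 [-0.14  0.87  1.17 -0.09  1.8  -1.7 ] 0.0
0.033 -50 [-0.13  1.    1.01 -0.11  2.   -1.7 ] 0.0
0.033 -60 [-0.13  1.13  0.87 -0.13  2.19 -1.71] 0.0
0.033 -70 [-0.12  1.25  0.73 -0.16  2.37 -1.73] 0.0
0.068 0 [-0.2   0.36  1.77 -0.    1.01 -1.77] 0.0
0.068 10 [-0.23  0.27  1.93  0.06  0.78 -1.84] 0.0
0.068 20 [-0.27  0.19  2.09  0.18  0.53 -1.98] 0.0
0.068 30 [-0.32  0.15  2.25  0.59  0.29 -2.43] 0.0
0.068 40 [-0.38  0.13  2.34  1.23  0.25 -3.09] 0.0759
0.068 50 [-0.37  0.11  2.34  1.25  0.25 -3.09] 0.2234
0.068 60
[... 1282 characters left out ...]
.23  0.15  1.81  0.05  1.01 -1.82] 0.0
0.16 20 [-0.27  0.05  1.97  0.13  0.79 -1.92] 0.0
0.16 30 [-0.32 -0.03  2.13  0.3   0.56 -2.11] 0.0
0.16 40 [-0.38 -0.07  2.29  0.77  0.35 -2.61] 0.0
0.16 50 [-0.39 -0.09  2.38  1.26  0.28 -3.09] 0.0736
0.16 60 [-0.37 -0.12  2.39  1.3   0.25 -3.09] 0.2164
0.16 0 [-0.2   0.26  1.65 -0.    1.23 -1.77] 0.0
0.16 -10 [-0.18  0.38  1.5  -0.03  1.43 -1.74] 0.0
0.16 -20 [-0.16  0.5   1.35 -0.06  1.63 -1.73] 0.0
0.16 -30 [-0.15  0.62  1.21 -0.08  1.83 -1.72] 0.0
0.16 -40 [-0.14  0.75  1.07 -0.1   2.01 -1.72] 0.0
0.16 -50 [-0.13  0.87  0.94 -0.12  2.19 -1.73] 0.0
0.16 -60 [-0.13  0.99  0.83 -0.15  2.36 -1.74] 0.0
0.16 -70 [-0.12  1.11  0.73 -0.2   2.51 -1.77] 0.0
```

Run:
```python
from ik import *
rng=np.random.default_rng(0)
for yaw in (90,-90,0):
  for flip in(0,1):
    for t in (40,45,50):
      best=None
      for k in range(40):
        q0=rng.uniform(lo,hi)
        q0[0]=rng.uniform(-1,1)
        P,O=target(np.radians(t),.53,0.0,.066,np.radians(yaw))
        if flip: O=O*Rz(np.pi)
        q,e=ik(P,O,q0)
        if e<1e-3:
            m=np.minimum(q-lo,hi-q).min()
            if best is None or m>best[0]: best=(m,q)
      print(yaw,flip,t,best and (round(best[0],2),best[1].round(2)))
from h import *
c=dict(np.load("top0.npz"));f=c["frame"]
for n,(x0,x1,y0,y1) in {"flask":(210,245,100,135),"beaker":(300,335,88,120)}.items():
    P=cloud(c)[y0:y1,x0:x1].reshape(-1,3); P=P[P[:,2]>.03]; print(n,np.nanpercentile(P,[5,50,95],axis=0).round(3))
```

```text
90 0 40 (np.float64(0.83), array([-0.62,  0.56,  1.72,  0.57,  1.36,  2.26]))
90 0 45 (np.float64(0.85), array([-0.65,  0.61,  1.7 ,  0.61,  1.41,  2.21]))
90 0 50 (np.float64(0.87), array([-0.68,  0.66,  1.68,  0.64,  1.47,  2.17]))
90 1 40 (np.float64(0.83), array([-0.62,  0.56,  1.72,  0.57,  1.36, -0.88]))
90 1 45 (np.float64(0.85), array([-0.65,  0.61,  1.7 ,  0.61,  1.41, -0.93]))
90 1 50 (np.float64(0.87), array([-0.68,  0.66,  1.68,  0.64,  1.47, -0.97]))
-90 0 40 (np.float64(0.45), array([ 0.24,  0.56,  1.7 , -0.74,  1.19,  0.63]))
-90 0 45 (np.float64(0.39), array([ 0.28,  0.6 ,  1.69, -0.8 ,  1.25,  0.7 ]))
-90 0 50 (np.float64(0.33), array([ 0.32,  0.65,  1.67, -0.86,  1.3 ,  0.77]))
-90 1 40 (np.float64(0.45), array([ 0.24,  0.56,  1.7 , -0.74,  1.19, -2.51]))
-90 1 45 (np.float64(0.39), array([ 0.28,  0.6 ,  1.69, -0.8 ,  1.25, -2.44]))
-90 1 50 (np.float64(0.33), array([ 0.32,  0.65,  1.67, -0.86,  1.3 , -2.37]))
0 0 40 (np.float64(0.02), array([-0.38,  0.17,  2.42,  2.02,  0.27,  2.38]))
0 0 45 (np.float64(0.05), array([-0.41,  0.22,  2.5 ,  2.39,  0.42,  1.98]))
0 0 50 None
0 1 40 (np.float64(0.02), array([-0.38,  0.17,  2.42,  2.02,  0.27, -0.76]))
0 1 45 (np.float64(0.05), array([-0.41,  0.22,  2.5 ,  2.39,  0.42, -1.16]))
0 1 50 None
flask [[0.651 0.113 0.032]
 [0.665 0.132 0.055]
 [0.683 0.152 0.094]]
beaker [[ 0.671 -0.144  0.033]
 [ 0.711 -0.12   0.062]
 [ 0.728 -0.089  0.075]]
```

Run:
```python
from h import *
c=dict(np.load("scene0.npz"));
def cr(p,z): p=np.array(p)/3.3+[110,200]; return plane(c,p[:,0],p[:,1],z)
print(cr([(429,104),(474,95),(491,187),(440,198)],.058).round(4))
print(cr([(586,98),(645,88)],.128).round(4), cr([(122,147)],.143))
from ik import *
q=np.array([-.2,.36,1.77,0,1.01,1.3])
F=Rz(np.pi)
def show(n,P,O,q):
    q2,e=ik(P,O,q); print(n,q2.round(2),round(e,5),"P",P.round(3)); return q2
def flip(t): return t[0],t[1]*F
q=show("hover0",*flip(target(0,.535,.004,.2)),q)
qh=show("hover",*flip(target(np.radians(-45),.575,.004,.073+.04)),q)
qg=show("grasp",*flip(target(np.radians(-45),.535,.004,.033)),qh)
A=target(np.radians(-45),.535,.004,.033)[1]*F; B=target(np.radians(45),0,0,0,np.pi/2)[1]*F
rv=(A.inv()*B).as_rotvec(); print("rv deg",np.degrees(rv), np.degrees(np.linalg.norm(rv)))
q=qg
for k in range(0,13):
    O=A*R.from_rotvec(rv*k/12); g=np.array([.535,.004,.2]); 
    q=show(k,g+.0188*O.as_matrix()[:,2],O,q)
show("place",*flip(target(np.radians(45),.532,.0,.066,np.pi/2)),q)
```

```text
[[ 0.4914 -0.0168  0.058 ]
 [ 0.4884  0.0246  0.058 ]
 [ 0.5801  0.0261  0.058 ]
 [ 0.5838 -0.0193  0.058 ]]
[[0.5419 0.1132 0.128 ]
 [0.5399 0.1648 0.128 ]] [[ 0.53745165 -0.27364634  0.143     ]]
hover0 [-0.2   0.24  1.58 -0.    1.32  1.37] 0.0 P [0.535 0.004 0.181]
hover [-0.13  0.94  0.87 -0.11  2.11  1.43] 0.0 P [0.562 0.004 0.1  ]
grasp [-0.13  0.94  1.07 -0.1   1.91  1.44] 0.0 P [0.522 0.004 0.02 ]
rv deg [-1.15377761e-14  6.92820323e+01 -9.79795897e+01] 119.99999999999999
0 [-0.13  0.79  0.94 -0.12  2.18  1.41] 0.0 P [0.522 0.004 0.187]
1 [-0.14  0.72  1.02 -0.09  2.08  1.27] 0.0 P [0.523 0.004 0.185]
2 [-0.16  0.65  1.09 -0.06  1.98  1.13] 0.0 P [0.525 0.005 0.184]
3 [-0.18  0.58  1.17 -0.03  1.88  0.98] 0.0 P [0.526 0.005 0.183]
4 [-0.22  0.52  1.24  0.02  1.79  0.82] 0.0 P [0.528 0.006 0.183]
5 [-0.26  0.47  1.31  0.08  1.71  0.65] 0.0 P [0.529 0.007 0.182]
6 [-0.31  0.42  1.38  0.15  1.65  0.46] 0.0 P [0.531 0.008 0.182]
7 [-0.37  0.39  1.44  0.23  1.6   0.27] 0.0 P [0.532 0.01  0.182]
8 [-0.43  0.37  1.49  0.31  1.57  0.06] 0.0 P [0.533 0.011 0.183]
9 [-0.49  0.36  1.53  0.4   1.56 -0.15] 0.0 P [0.534 0.013 0.183]
10 [-0.55  0.37  1.56  0.48  1.57 -0.36] 0.0 P [0.534 0.014 0.184]
11 [-0.6   0.4   1.58  0.55  1.6  -0.57] 0.0 P [0.535 0.016 0.185]
12 [-0.64  0.44  1.59  0.61  1.64 -0.76] 0.0 P [0.535 0.017 0.187]
place [-0.65  0.61  1.7   0.61  1.41 -0.93] 0.0 P [0.532 0.013 0.053]
```

Emit:
{"name": "jog_arm", "arguments": {"motion": [{"angular": [0, 0.11, 0], "dp": [0, 0, -0.1], "hand": 0}, {"angular": [0, 0.11, 0], "dp": [0, 0, 0], "hand": 0}, {"angular": [0, 0.11, 0], "dp": [0, 0, 0], "hand": 0}, {"angular": [0, 0.11, 0], "dp": [0, 0, 0], "hand": 0}, {"angular": [0, 0.03, 0], "dp": [0, 0, 0], "hand": 0}, {"angular": [0, 0, 0.117], "dp": [0, 0, 0], "hand": 0}, {"angular": [0, 0, 0.117], "dp": [0, 0, 0], "hand": 0}, {"angular": [0, 0, 0.117], "dp": [0, 0, 0], "hand": 0}, {"angular": [0, 0, 0.117], "dp": [0, 0, 0], "hand": 0}, {"angular": [0, 0, 0.117], "dp": [0, 0, 0], "hand": 0}, {"angular": [0, 0, 0.117], "dp": [0, 0, 0], "hand": 0}, {"angular": [0, 0, 0.117], "dp": [0, 0, 0], "hand": 0}]}}

```text
time_s: 4.35
tool_pos: [0.5381, 0.0209, 0.2184]
orientation: [0.59, 0.807, 0.016, 0.012]
wrist_force: [0.8, -0.1, -0.2]
opening: 0.093
```

Emit:
{"name": "jog_arm", "arguments": {"motion": [{"angular": [0, 0, 0.117], "dp": [0, 0, 0], "hand": 0}, {"angular": [0, 0, 0.117], "dp": [0, 0, 0], "hand": 0}, {"angular": [0, 0, 0.117], "dp": [0, 0, 0], "hand": 0}, {"angular": [0, 0, 0.117], "dp": [0, 0, 0], "hand": 0}, {"angular": [0, 0, 0.117], "dp": [0, 0, 0], "hand": 0}, {"angular": [0, 0, 0.117], "dp": [0, 0, 0], "hand": 0}, {"angular": [0, 0, 0.117], "dp": [0, 0, 0], "hand": 0}, {"angular": [0, 0, 0.117], "dp": [0, 0, 0], "hand": 0}, {"angular": [0, 0, 0.117], "dp": [0, 0, 0], "hand": 0}, {"angular": [0, 0, 0.117], "dp": [0, 0, 0], "hand": 0}, {"angular": [0, 0, 0], "dp": [0, 0, 0], "hand": 0}]}}

```text
time_s: 5.72
tool_pos: [0.538, 0.0214, 0.2182]
orientation: [0.999, 0.026, 0.02, -0.006]
wrist_force: [-0.2, 0.3, 0.3]
opening: 0.093
```

```bash
python3 st.py; python3 fit.py
python3 - <<'E'
from bench import optics
import cv2,numpy as np
for n in("scene","top"):
    c=optics.camera(n); np.savez(f"{n}1.npz",**c)
    x0,x1,y0,y1=(185,420,60,240) if n=="top" else (110,340,120,320)
    cv2.imwrite(f"pics/{n}1.png",cv2.resize(c["frame"][y0:y1,x0:x1],None,fx=3,fy=3,interpolation=cv2.INTER_CUBIC))
E
```

```text
t 5.72 q [-0.182  0.191  1.551  0.02   1.364  1.333] p [0.538  0.0214 0.2182] open 0.093 F [-0.16  0.28  0.29] M [-0.03  0.09 -0.03]
tx [0.998 0.051 0.039] ty [ 0.052 -0.999 -0.011] tz [ 0.039  0.013 -0.999]
(np.float64(3.446792727869039e-07), 1, 1) [0.2217 0.     0.5344 0.0602 0.4259 0.1108 0.     0.3966 1.5708 0.    ]
[[-0.  0.  0.  0. -0. -0.]
 [ 0.  0.  0. -0.  0.  0.]
 [ 0. -0.  0. -0. -0.  0.]
 [ 0.  0.  0. -0. -0.  0.]
 [-0. -0. -0.  0.  0.  0.]]
```

View pics/scene1.png

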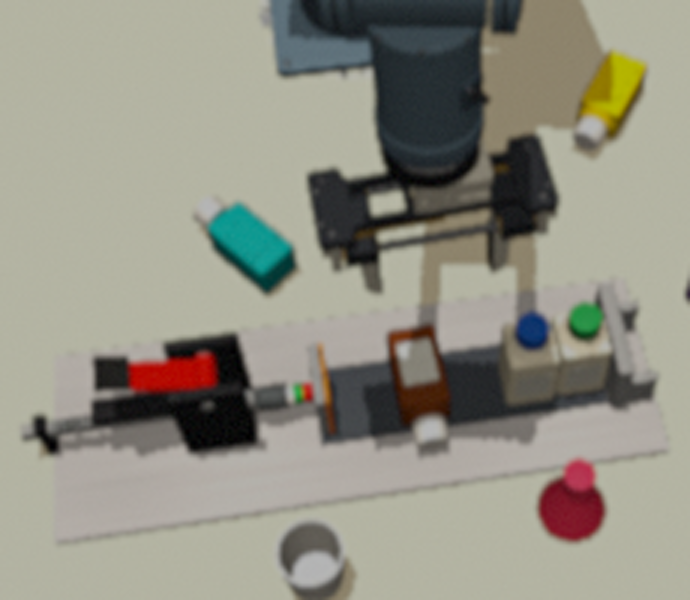

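View pics/top1.png

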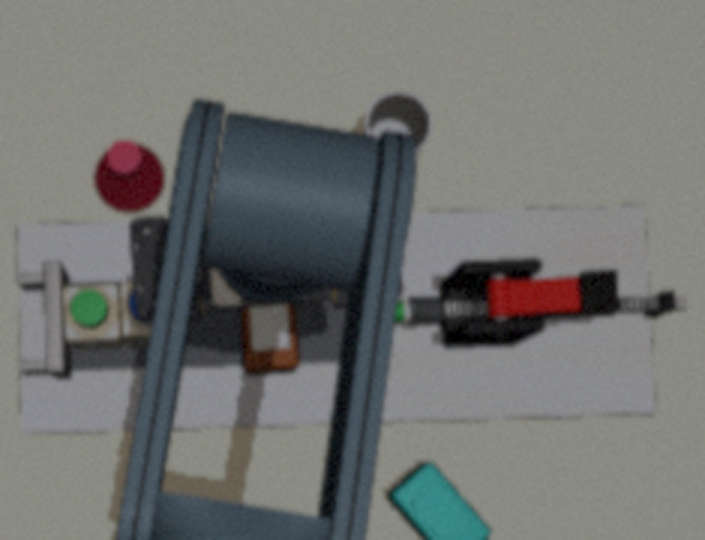

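```bash
cat >> h.py <<'E'
def proj(c,X):
    K,p,M=cam(c); X=np.atleast_2d(X); d=(X-p)@M; 
    return np.c_[K[0,0]*d[:,0]/-d[:,2]+K[0,2], K[1,1]*-d[:,1]/-d[:,2]+K[1,2]]
E
python3 - <<'E'
from h import *
c=dict(np.load("scene1.npz")); T=np.array([.538,.0214,.2182]); ty=np.array([.052,-.999,-.011])
for P in (T,T+ty*.0465,T-ty*.0465,T+ty*.055,T-ty*.055): 
    p=proj(c,P)[0]; print(p.round(1),((p-[110,120]+.5)*3-.5).round(0))
c2=dict(np.load("top1.npz"));p=proj(c2,[[.532,.003,.058],[0,0,0]]);print(p)
# tray corners in scene: z=.008
for p in [(57,352),(620,281),(668,450),(57,542)]:
    u=np.array(p); u=(u+.5)/3-.5+[110,120]; print(plane(c,u[0],u[1],.008).round(4))
for p in [(17,225),(645,205),(655,413),(22,432)]:
    u=np.array(p); u=(u+.5)/3-.5+[185,60]; print(plane(c2,u[0],u[1],.008).round(4))
E
```

```text
[255. 217.] [436. 292.]
[237.4 220.2] [383. 302.]
[272.3 213.8] [488. 282.]
[234.2 220.8] [374. 303.]
[275.5 213.2] [497. 281.]
[[275.12506748 163.82654777]
 [280.84864388 356.91798699]]
[[ 0.4334 -0.3559  0.008 ]]
[[0.437 0.234 0.008]]
[[0.6318 0.2386 0.008 ]]
[[ 0.636  -0.3554  0.008 ]]
[[0.6281 0.2401 0.008 ]]
[[ 0.6324 -0.358   0.008 ]]
[[ 0.4338 -0.358   0.008 ]]
[[0.4312 0.2385 0.008 ]]
```

Run:
```python
from h import *
c=dict(np.load("scene1.npz")); P=cloud(c)
# fingertips cloud
for (a,b) in ((225,245),(265,285)):
    Q=P[195:225,a:b].reshape(-1,3); Q=Q[(Q[:,2]>.205)&(Q[:,2]<.29)]; print(len(Q),np.nanpercentile(Q,[5,50,95],axis=0).round(4)); 
    L=Q[Q[:,2]<np.nanmin(Q[:,2])+.015]; print("low",L.mean(0).round(4),np.nanmin(Q[:,2]))
# bottle body top face
for n in("scene0","top0","scene1"):
    c=dict(np.load(n+".npz")); P=cloud(c); Q=P.reshape(-1,3)
    m=(Q[:,2]>.047)&(Q[:,2]<.068)&(abs(Q[:,1]-.004)<.05)&(Q[:,0]>.45)&(Q[:,0]<.58); B=Q[m]
    print(n,m.sum(),"x",np.percentile(B[:,0],[1,3,50,97,99]).round(4),"y",np.percentile(B[:,1],[2,50,98]).round(4),"z",np.median(B[:,2]).round(4))
    r=cv2.minAreaRect((B[:,:2]*1000).astype(np.float32)); print(r)
    m=(Q[:,2]>.03)&(Q[:,2]<.06)&(abs(Q[:,1]-.006)<.02)&(Q[:,0]>.575)&(Q[:,0]<.63); B=Q[m]; print(" cap",m.sum(),np.percentile(B,[3,50,97],axis=0).round(4))
    m=(Q[:,2]>.118)&(Q[:,2]<.136)&(abs(Q[:,0]-.535)<.04)&(Q[:,1]>.09)&(Q[:,1]<.19); B=Q[m]; print(" caps",m.sum(),np.percentile(B[:,0],[3,50,97]).round(4))
```

```text
50 [[ 0.5456 -0.04    0.2517]
 [ 0.5477 -0.0327  0.2711]
 [ 0.5494 -0.0267  0.2876]]
low [ 0.5479 -0.032   0.2563] 0.24906577494958326
66 [[0.5277 0.0666 0.2518]
 [0.5415 0.0717 0.2719]
 [0.5439 0.0808 0.2881]]
low [0.5396 0.0718 0.2565] 0.24866976154858678
scene0 490 x [0.4841 0.4862 0.5315 0.5718 0.5757] y [-0.0192  0.0045  0.0285] z 0.0575
((530.0079345703125, 4.776287078857422), (97.89689636230469, 49.93552017211914), 2.5215089321136475)
 cap 114 [[ 0.5757 -0.0072  0.0321]
 [ 0.5917  0.0072  0.0454]
 [ 0.6015  0.0229  0.0528]]
 caps 215 [0.521  0.5373 0.5515]
top0 590 x [0.4797 0.4817 0.5234 0.5667 0.572 ] y [-0.0184  0.0058  0.0299] z 0.0557
((529.0746459960938, 5.82689094543457), (101.3060073852539, 49.87157440185547), 3.002164840698242)
 cap 97 [[ 0.5755 -0.0053  0.0353]
 [ 0.5864  0.0095  0.0445]
 [ 0.5979  0.0233  0.0508]]
 caps 253 [0.5185 0.5323 0.5466]
scene1 490 x [0.4835 0.4865 0.5311 0.572  0.5758] y [-0.0194  0.0045  0.0284] z 0.0574
((530.24560546875, 4.81574821472168), (99.15135192871094, 49.72300720214844), 2.7582685947418213)
 cap 120 [[ 0.5756 -0.0077  0.0319]
 [ 0.591   0.0066  0.0449]
 [ 0.6016  0.0228  0.0526]]
 caps 221 [0.5203 0.5372 0.5513]
```

Emit:
{"name": "jog_arm", "arguments": {"motion": [{"angular": [-0.008, -0.115, 0], "dp": [0, 0.11, 0], "hand": 0}, {"angular": [0, -0.115, 0], "dp": [0, 0.11, 0], "hand": 0}, {"angular": [0, -0.115, 0], "dp": [0, 0, 0], "hand": 0}, {"angular": [0, -0.115, 0], "dp": [0, 0, 0], "hand": 0}, {"angular": [0, -0.115, 0], "dp": [0, 0, 0], "hand": 0}, {"angular": [0, 0, 0], "dp": [0.4, 0, 0.2], "hand": 0}, {"angular": [0, 0, 0], "dp": [0.4, 0, 0.2], "hand": 0}, {"angular": [0, 0, 0], "dp": [0.4, 0, 0.2], "hand": 0}, {"angular": [0, 0, 0], "dp": [0, 0, 0], "hand": 0}]}}

```text
time_s: 6.95
tool_pos: [0.5628, 0.0063, 0.1099]
orientation: [0.907, 0.025, -0.421, 0.01]
wrist_force: [0.1, -0.3, 0.3]
opening: 0.0931
```

```bash
python3 st.py
python3 - <<'E'
from bench import optics
import cv2,numpy as np
for n in("scene",):
    c=optics.camera(n); np.savez(f"{n}2.npz",**c)
    x0,x1,y0,y1=(110,340,120,320)
    cv2.imwrite(f"pics/{n}2.png",cv2.resize(c["frame"][y0:y1,x0:x1],None,fx=3,fy=3,interpolation=cv2.INTER_CUBIC))
E
```

```text
t 6.95 q [-0.103  1.009  0.755 -0.151  2.236  1.373] p [0.5628 0.0063 0.1099] open 0.0931 F [ 0.13 -0.26  0.3 ] M [ 0.01 -0.21 -0.01]
tx [ 0.644  0.037 -0.764] ty [ 0.055 -0.999 -0.003] tz [-0.763 -0.04  -0.645]
```

View pics/scene2.png

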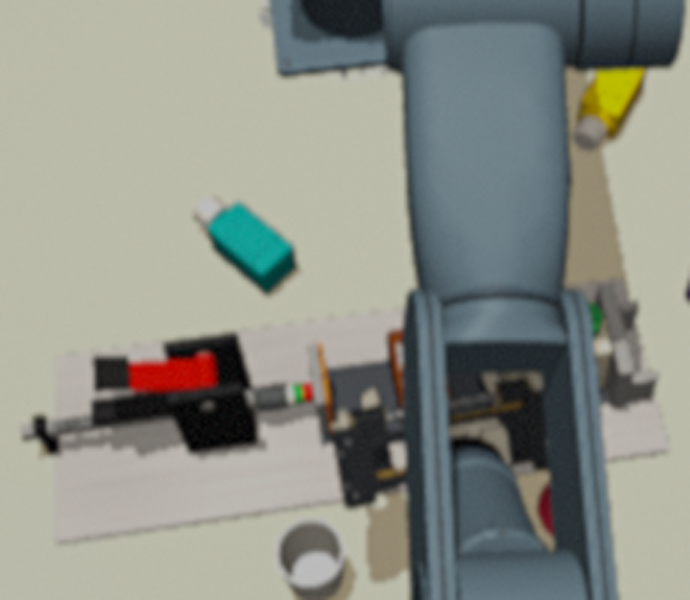

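Emit:
{"name": "jog_arm", "arguments": {"motion": [{"angular": [0, 0, 0], "dp": [0.265, 0, 0.15], "hand": 0}, {"angular": [0, 0, 0], "dp": [0.265, 0, 0.15], "hand": 0}, {"angular": [0, 0, 0], "dp": [0, 0, 0.15], "hand": 0}, {"angular": [0, 0, 0], "dp": [0, 0, 0.15], "hand": 0}, {"angular": [0, 0, 0], "dp": [0, 0, 0.15], "hand": 0}]}}

```text
time_s: 7.62
tool_pos: [0.5453, 0.0054, 0.0405]
orientation: [0.908, 0.025, -0.418, 0.01]
wrist_force: [-0.6, 0.4, 0.5]
opening: 0.093
```

```bash
python3 st.py
```

```text
t 7.62 q [-0.107  1.03   0.881 -0.138  2.084  1.396] p [0.5453 0.0054 0.0405] open 0.093 F [-0.57  0.41  0.49] M [ 0.01 -0.21 -0.  ]
tx [ 0.648  0.037 -0.76 ] ty [ 0.054 -0.999 -0.003] tz [-0.759 -0.039 -0.65 ]
```

Emit:
{"name": "jog_arm", "arguments": {"motion": [{"angular": [0, 0, 0], "dp": [0, 0, 0.165], "hand": 0}, {"angular": [0, 0, 0], "dp": [0, 0, 0.165], "hand": 0}, {"angular": [0, 0, 0], "dp": [0, 0, 0], "hand": 0.3}, {"angular": [0, 0, 0], "dp": [0, 0, 0], "hand": 0.6}, {"angular": [0, 0, 0], "dp": [0, 0, 0], "hand": 1}, {"angular": [0, 0, 0], "dp": [0, 0, 0], "hand": 1}, {"angular": [0, 0, 0], "dp": [0, 0, 0], "hand": 1}], "newtons": 30}}

```text
time_s: 8.5
tool_pos: [0.5259, 0.0045, 0.0247]
orientation: [0.908, 0.025, -0.418, 0.01]
wrist_force: [0.4, 0.2, 0.4]
opening: 0.05
```

```bash
python3 st.py
```

```text
t 8.5 q [-0.11   1.009  0.968 -0.136  2.017  1.403] p [0.5259 0.0045 0.0247] open 0.05 F [0.41 0.24 0.37] M [ 0.   -0.21 -0.06]
tx [ 0.649  0.037 -0.76 ] ty [ 0.054 -0.999 -0.003] tz [-0.759 -0.039 -0.65 ]
```

Emit:
{"name": "jog_arm", "arguments": {"motion": [{"angular": [0, 0, 0], "dp": [-0.12, 0, -0.1], "hand": 1}, {"angular": [0, 0, 0], "dp": [-0.3, 0, -0.26], "hand": 1}, {"angular": [0, 0, 0], "dp": [-0.36, 0, -0.31], "hand": 1}, {"angular": [0, 0, 0], "dp": [-0.36, 0, -0.31], "hand": 1}, {"angular": [0, 0, 0], "dp": [-0.36, 0, -0.31], "hand": 1}, {"angular": [0, 0, 0], "dp": [0, 0, 0], "hand": 1}]}}

```text
time_s: 9.25
tool_pos: [0.5275, 0.004, 0.1863]
orientation: [0.91, 0.025, -0.415, 0.01]
wrist_force: [1.0, 0.1, -2.0]
opening: 0.0496
```

```bash
python3 st.py; python3 fit.py|head -1
cat > rot.py <<'E'
from ik import *
from bench import state
s=state(); A=R.from_quat(s["orientation"]); 
# grasp-time orientation (bottle flat): columns
G=np.array([[.649,.054,-.759],[.037,-.999,-.039],[-.76,-.003,-.65]])
G=R.from_matrix(G)
c=np.array([.9985,.054,0]);ty=np.array([.054,-.9985,0]);z=np.array([0,0,1.])
Q=np.array([[0,0,1.],[1,0,0],[0,-1,0]]).T@np.array([c,ty,z])
B=R.from_matrix(Q)*G; print("det",np.linalg.det(Q)); np.save("B.npy",B.as_matrix())
rv=(A.inv()*B).as_rotvec(); print("rot share",(rv/(np.pi/2)).round(4),"deg",np.degrees(np.linalg.norm(rv)).round(1))
print("target axes",B.as_matrix().round(3).tolist())
if __name__=="__main__":
    q=s["q"]; n=12
    for k in range(1,n+1):
        O=A*R.from_rotvec(rv*k/n); q,e=ik(s["tool_pos"],O,q); print(k,q.round(2),round(e,4))
E
python3 rot.py
```

```text
t 9.25 q [-0.111  0.865  0.852 -0.16   2.267  1.358] p [0.5275 0.004  0.1863] open 0.0496 F [ 1.02  0.13 -2.03] M [ 0.04 -0.56  0.  ]
tx [ 0.655  0.036 -0.755] ty [ 0.053 -0.999 -0.001] tz [-0.754 -0.039 -0.656]
(np.float64(3.4468194185185123e-07), 1, 1) [ 0.2217  0.      0.5344  0.0602  0.4259  0.1108 -0.      0.3967  1.5708
det 0.9999182500000001
rot share [-0.0787  0.7804 -1.051 ] deg 118.0
target axes [[-0.002, 1.0, -0.002], [0.76, 0.003, 0.65], [0.65, -0.0, -0.76]]
1 [-0.11  0.79  0.93 -0.14  2.16  1.23] 0.0
2 [-0.13  0.71  1.02 -0.11  2.06  1.1 ] 0.0
3 [-0.15  0.63  1.1  -0.08  1.96  0.96] 0.0
4 [-0.18  0.56  1.18 -0.03  1.86  0.81] 0.0
5 [-0.22  0.5   1.26  0.02  1.77  0.65] 0.0
6 [-0.27  0.44  1.33  0.09  1.69  0.47] 0.0
7 [-0.33  0.4   1.4   0.16  1.63  0.28] 0.0
8 [-0.39  0.36  1.46  0.24  1.59  0.08] 0.0
9 [-0.46  0.35  1.5   0.32  1.57 -0.13] 0.0
10 [-0.53  0.35  1.54  0.41  1.57 -0.34] 0.0
11 [-0.59  0.37  1.57  0.48  1.59 -0.54] 0.0
12 [-0.64  0.4   1.58  0.55  1.62 -0.74] 0.0
```

Emit:
{"name": "jog_arm", "arguments": {"motion": [{"angular": [-0.0066, 0.065, -0.0876], "dp": [0, 0, 0], "hand": 1}, {"angular": [-0.0066, 0.065, -0.0876], "dp": [0, 0, 0], "hand": 1}, {"angular": [-0.0066, 0.065, -0.0876], "dp": [0, 0, 0], "hand": 1}, {"angular": [-0.0066, 0.065, -0.0876], "dp": [0, 0, 0], "hand": 1}, {"angular": [-0.0066, 0.065, -0.0876], "dp": [0, 0, 0], "hand": 1}, {"angular": [-0.0066, 0.065, -0.0876], "dp": [0, 0, 0], "hand": 1}, {"angular": [-0.0066, 0.065, -0.0876], "dp": [0, 0, 0], "hand": 1}, {"angular": [-0.0066, 0.065, -0.0876], "dp": [0, 0, 0], "hand": 1}, {"angular": [-0.0066, 0.065, -0.0876], "dp": [0, 0, 0], "hand": 1}, {"angular": [-0.0066, 0.065, -0.0876], "dp": [0, 0, 0], "hand": 1}, {"angular": [-0.0066, 0.065, -0.0876], "dp": [0, 0, 0], "hand": 1}, {"angular": [-0.0066, 0.065, -0.0876], "dp": [0, 0, 0], "hand": 1}]}}

```text
time_s: 10.75
tool_pos: [0.5254, 0.0041, 0.1823]
orientation: [0.662, 0.664, 0.244, -0.248]
wrist_force: [-0.3, 0.1, -2.5]
opening: 0.05
```

Emit:
{"name": "jog_arm", "arguments": {"motion": [{"angular": [0, 0, 0], "dp": [0, 0, 0], "hand": 1}]}}

```text
time_s: 10.88
tool_pos: [0.525, 0.003, 0.1807]
orientation: [0.665, 0.661, 0.241, -0.25]
wrist_force: [0.4, -0.5, -1.7]
opening: 0.0499
```

```bash
python3 st.py
cat > rem.py <<'E'
from ik import *
from bench import state
s=state(); A=R.from_quat(s["orientation"]);B=R.from_matrix(np.load("B.npy"))
print("rot share left",((A.inv()*B).as_rotvec()/(np.pi/2)).round(4))
print("gp",(s["tool_pos"]+0*1-.0188*A.as_matrix()[:,2]).round(4))
E
python3 rem.py
python3 - <<'E'
from bench import optics
import cv2,numpy as np
for n in("scene","top"):
    c=optics.camera(n); np.savez(f"{n}3.npz",**c)
    x0,x1,y0,y1=(185,420,60,240) if n=="top" else (110,340,120,320)
    cv2.imwrite(f"pics/{n}3.png",cv2.resize(c["frame"][y0:y1,x0:x1],None,fx=3,fy=3,interpolation=cv2.INTER_CUBIC))
E
```

```text
t 10.88 q [-0.64   0.41   1.584  0.544  1.62  -0.741] p [0.525  0.003  0.1807] open 0.0499 F [ 0.37 -0.47 -1.71] M [-0.61  0.1  -0.01]
tx [0.009 0.759 0.651] ty [ 1.    -0.001 -0.013] tz [-0.01   0.651 -0.759]
rot share left [-0.0048 -0.0012 -0.0072]
gp [ 0.5251 -0.0092  0.195 ]
```

View pics/scene3.png

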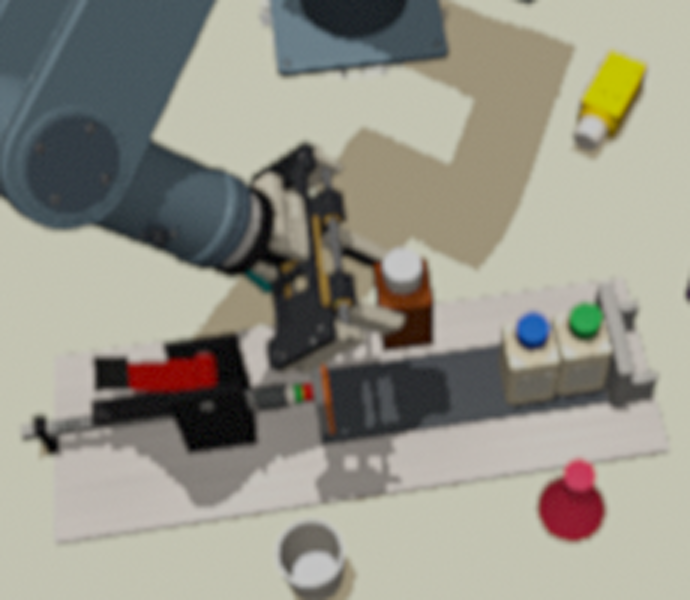

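Emit:
{"name": "jog_arm", "arguments": {"motion": [{"angular": [-0.005, -0.001, -0.007], "dp": [-0.227, 0.033, 0.308], "hand": 1}, {"angular": [0, 0, 0], "dp": [-0.227, 0.033, 0.308], "hand": 1}, {"angular": [0, 0, 0], "dp": [-0.227, 0.033, 0.308], "hand": 1}, {"angular": [0, 0, 0], "dp": [-0.227, 0.033, 0.308], "hand": 1}, {"angular": [0, 0, 0], "dp": [0, 0, 0], "hand": 1}, {"angular": [0, 0, 0], "dp": [0, 0, 0], "hand": 1}]}}

```text
time_s: 11.72
tool_pos: [0.5375, 0.0131, 0.062]
orientation: [0.66, 0.667, 0.245, -0.243]
wrist_force: [0.7, -0.1, -1.7]
opening: 0.0499
```

```bash
python3 st.py;python3 rem.py;python3 - <<'E'
from bench import optics
import cv2,numpy as np
for n in("scene",):
    c=optics.camera(n); np.savez(f"{n}4.npz",**c)
    x0,x1,y0,y1=(180,300,190,270)
    cv2.imwrite(f"pics/{n}4.png",cv2.resize(c["frame"][y0:y1,x0:x1],None,fx=6,fy=6,interpolation=cv2.INTER_CUBIC))
E
```

```text
t 11.72 q [-0.615  0.557  1.681  0.568  1.391 -0.871] p [0.5375 0.0131 0.062 ] open 0.0499 F [ 0.74 -0.14 -1.71] M [-0.58  0.05  0.  ]
tx [-0.01   0.762  0.648] ty [1.    0.007 0.006] tz [ 0.     0.648 -0.762]
rot share left [0.0013 0.0016 0.0047]
gp [0.5375 0.0009 0.0763]
```

View pics/scene4.png

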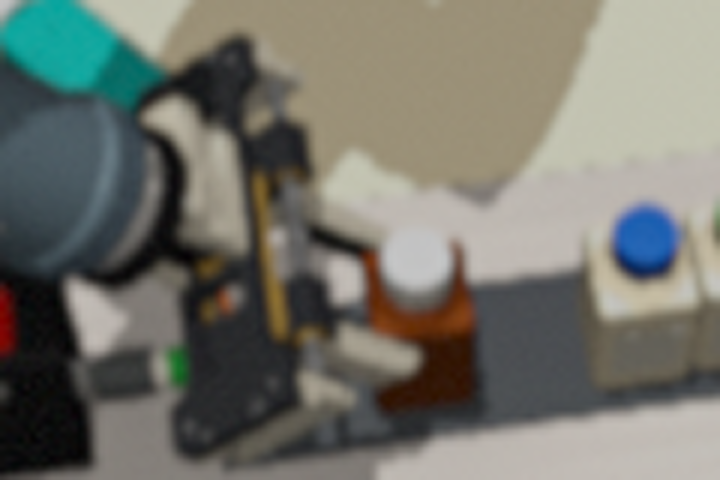

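Run:
```python
from h import *
c=dict(np.load("scene4.npz"));P=cloud(c)
print(P[230:234:1,247:252].reshape(-1,3).round(4)[:10], "blue",P[228:231,286:289].reshape(-1,3).mean(0))
f=c["frame"]; q=P[222:260,238:262].reshape(-1,3); z=q[:,2]; m=z>.118; print(np.percentile(q[m],[3,50,97],axis=0).round(4))
m=(z<.118)&(z>.1);print(np.percentile(q[m],[3,50,97],axis=0).round(4))
```

```text
[[ 5.311e-01  0.000e+00  1.380e-01]
 [ 5.300e-01  2.900e-03  1.350e-01]
 [ 5.290e-01  5.900e-03  1.322e-01]
 [ 5.306e-01  8.500e-03  1.347e-01]
 [ 5.311e-01  1.120e-02  1.347e-01]
 [ 5.342e-01 -4.000e-04  1.379e-01]
 [ 5.346e-01  2.300e-03  1.379e-01]
 [ 5.342e-01  5.200e-03  1.363e-01]
 [ 5.328e-01  8.100e-03  1.329e-01]
 [ 5.347e-01  1.070e-02  1.357e-01]] blue [0.53999965 0.11182909 0.12904667]
[[ 0.5235 -0.0313  0.1194]
 [ 0.5445  0.0019  0.1349]
 [ 0.5801  0.0175  0.1404]]
[[ 0.5032 -0.0244  0.101 ]
 [ 0.5515 -0.0098  0.1062]
 [ 0.5783  0.0272  0.1167]]
```

Emit:
{"name": "jog_arm", "arguments": {"motion": [{"angular": [0.001, 0.002, 0.005], "dp": [-0.025, -0.035, 0.029], "hand": 1}, {"angular": [0, 0, 0], "dp": [-0.025, 0, 0.029], "hand": 1}, {"angular": [0, 0, 0], "dp": [0, 0, 0], "hand": 1}, {"angular": [0, 0, 0], "dp": [0, 0, 0], "hand": 1}]}}

```text
time_s: 12.28
tool_pos: [0.5342, 0.0127, 0.0547]
orientation: [0.663, 0.663, 0.245, -0.246]
wrist_force: [-0.2, 0.1, -2.2]
opening: 0.0497
```

Emit:
{"name": "jog_arm", "arguments": {"motion": [{"angular": [0, 0, 0], "dp": [-0.008, 0, 0.01], "hand": 1}, {"angular": [0, 0, 0], "dp": [0, 0, 0], "hand": 1}]}}

```text
time_s: 12.52
tool_pos: [0.5341, 0.0128, 0.0535]
orientation: [0.663, 0.664, 0.245, -0.246]
wrist_force: [0.4, -0.1, -2.9]
opening: 0.0497
```

```bash
python3 st.py;python3 rem.py
```

```text
t 12.53 q [-0.62   0.569  1.692  0.569  1.38  -0.877] p [0.5341 0.0128 0.0535] open 0.0497 F [ 0.4  -0.11 -2.93] M [-0.64  0.05 -0.05]
tx [-0.001  0.759  0.651] ty [ 1.     0.002 -0.001] tz [-0.002  0.651 -0.759]
rot share left [ 0.0002 -0.0012 -0.0009]
gp [0.5341 0.0006 0.0678]
```

Emit:
{"name": "jog_arm", "arguments": {"motion": [{"angular": [0, 0, 0], "dp": [-0.008, 0, 0.01], "hand": 1}, {"angular": [0, 0, 0], "dp": [0, 0, 0], "hand": 1}]}}

```text
time_s: 12.78
tool_pos: [0.5341, 0.0129, 0.0534]
orientation: [0.662, 0.664, 0.245, -0.246]
wrist_force: [-2.1, -1.3, 5.1]
opening: 0.0499
```

Emit:
{"name": "jog_arm", "arguments": {"motion": [{"angular": [0, 0, 0], "dp": [-0.008, 0, 0.01], "hand": 1}, {"angular": [0, 0, 0], "dp": [0, 0, 0], "hand": 1}]}}

```text
time_s: 13.02
tool_pos: [0.5341, 0.0129, 0.0534]
orientation: [0.662, 0.664, 0.246, -0.246]
wrist_force: [-4.4, -4.4, 12.4]
opening: 0.0498
```

Emit:
{"name": "jog_arm", "arguments": {"motion": [{"angular": [0, 0, 0], "dp": [-0.008, 0, 0.01], "hand": 1}, {"angular": [0, 0, 0], "dp": [0, 0, 0], "hand": 1}]}}

```text
time_s: 13.28
tool_pos: [0.5341, 0.0129, 0.0534]
orientation: [0.662, 0.664, 0.246, -0.246]
wrist_force: [-6.5, -6.2, 17.1]
opening: 0.0497
```

Emit:
{"name": "jog_arm", "arguments": {"motion": [{"angular": [0, 0, 0], "dp": [0.016, 0, -0.02], "hand": 1}, {"angular": [0, 0, 0], "dp": [0, 0, 0], "hand": 1}, {"angular": [0, 0, 0], "dp": [0, 0, 0], "hand": 0.35}, {"angular": [0, 0, 0], "dp": [0, 0, 0], "hand": 0.2}, {"angular": [0, 0, 0], "dp": [0, 0, 0], "hand": 0}, {"angular": [0, 0, 0], "dp": [0, 0, 0], "hand": 0}, {"angular": [0, 0, 0], "dp": [0, 0, 0], "hand": 0}]}}

```text
time_s: 14.15
tool_pos: [0.5341, 0.0129, 0.0525]
orientation: [0.663, 0.664, 0.245, -0.246]
wrist_force: [0.4, -0.4, -0.1]
opening: 0.0916
```

```bash
python3 st.py;python3 - <<'E'
from bench import optics
import cv2,numpy as np
for n in("scene",):
    c=optics.camera(n); np.savez(f"{n}5.npz",**c)
    x0,x1,y0,y1=(180,300,190,270)
    cv2.imwrite(f"pics/{n}5.png",cv2.resize(c["frame"][y0:y1,x0:x1],None,fx=6,fy=6,interpolation=cv2.INTER_CUBIC))
E
```

```text
t 14.15 q [-0.62   0.57   1.693  0.569  1.378 -0.878] p [0.5341 0.0129 0.0525] open 0.0916 F [ 0.42 -0.39 -0.11] M [-0.35  0.03 -0.01]
tx [-0.001  0.759  0.651] ty [ 1.     0.002 -0.001] tz [-0.002  0.651 -0.759]
```

View pics/scene5.png

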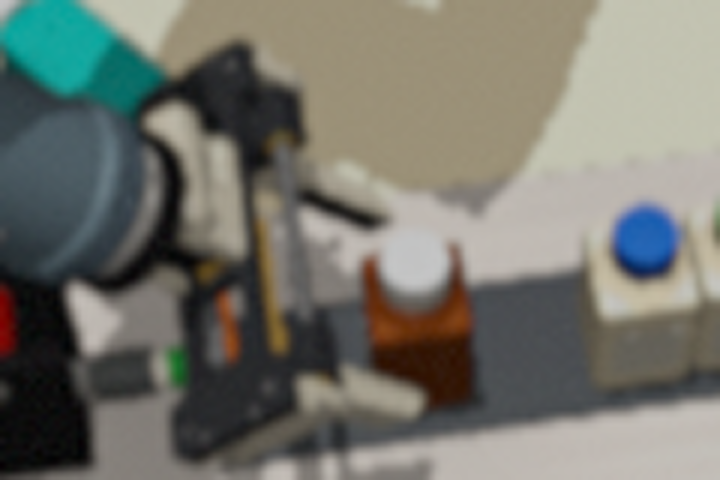

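Emit:
{"name": "jog_arm", "arguments": {"motion": [{"angular": [0, 0, 0], "dp": [0, 0, -0.15], "hand": 0}, {"angular": [0, 0, 0], "dp": [0, 0, -0.4], "hand": 0}, {"angular": [0, 0, 0], "dp": [0, 0, -0.6], "hand": 0}, {"angular": [0, 0, 0], "dp": [0, 0, -0.6], "hand": 0}, {"angular": [0, 0, 0], "dp": [0, 0, -0.6], "hand": 1}, {"angular": [0, -0.09, 0], "dp": [0, 0, 0], "hand": 1}, {"angular": [0, -0.09, 0], "dp": [0, 0, 0], "hand": 1}, {"angular": [0, -0.09, 0], "dp": [0, 0, 0], "hand": 1}, {"angular": [0, -0.09, 0], "dp": [0, 0, 0], "hand": 1}, {"angular": [0, -0.09, 0], "dp": [0, 0, 0], "hand": 1}, {"angular": [0, 0, 0], "dp": [0, 0, 0], "hand": 1}]}}

```text
time_s: 15.58
tool_pos: [0.5345, -0.1073, 0.1968]
orientation: [0.705, 0.709, 0.001, -0.0]
wrist_force: [0.9, 0.3, -0.4]
opening: 0.0278
```

```bash
python3 st.py;python3 - <<'E'
from bench import optics,state
import cv2,numpy as np
for n in("scene",):
    c=optics.camera(n); np.savez(f"{n}6.npz",**c)
    x0,x1,y0,y1=(110,340,150,320)
    cv2.imwrite(f"pics/{n}6.png",cv2.resize(c["frame"][y0:y1,x0:x1],None,fx=3.4,fy=3.4,interpolation=cv2.INTER_CUBIC))
from ik import *
O=R.from_matrix(np.array([[0,1,0],[1,0,0],[0,0,-1.]]).T)
q=state()["q"]
for P in([.534,-.278,.2],[.534,-.278,.1]):
    print([x.round(3) for x in ik(np.array(P),O,q)])
E
```

```text
t 15.57 q [-0.404  0.244  1.534  0.002  1.363 -0.411] p [ 0.5345 -0.1073  0.1968] open 0.0278 F [ 0.87  0.25 -0.4 ] M [ 0.    0.11 -0.01]
tx [-0.006  1.     0.002] ty [1.    0.006 0.001] tz [ 0.001  0.002 -1.   ]
[array([-0.665,  0.346,  1.387,  0.   ,  1.409, -0.665]), np.float64(0.0)]
[array([-0.665,  0.42 ,  1.528, -0.   ,  1.193, -0.665]), np.float64(0.0)]
```

View pics/scene6.png

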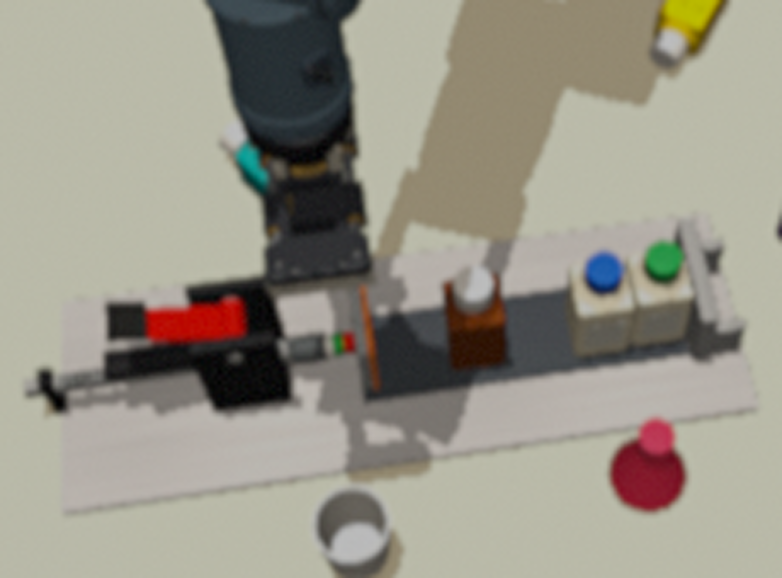

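Emit:
{"name": "jog_arm", "arguments": {"motion": [{"angular": [0, 0, 0], "dp": [-0.7, 0, 0], "hand": 1}, {"angular": [0, 0, 0], "dp": [-0.7, 0, 0], "hand": 1}, {"angular": [0, 0, 0], "dp": [-0.7, 0, 0], "hand": 1}, {"angular": [0, 0, 0], "dp": [0, 0, 0.5], "hand": 1}, {"angular": [0, 0, 0], "dp": [0, 0, 0], "hand": 1}]}}

```text
time_s: 16.25
tool_pos: [0.5317, -0.2782, 0.1512]
orientation: [0.708, 0.706, 0.001, -0.006]
wrist_force: [-0.1, 0.5, 0.3]
opening: 0.0006
```

```bash
python3 st.py;cat > look.py <<'E'
from bench import optics,state
import cv2,numpy as np,sys
from h import *
k=sys.argv[1]
c=optics.camera("scene"); np.savez(f"scene{k}.npz",**c)
x0,x1,y0,y1=(110,340,190,310)
cv2.imwrite(f"pics/scene{k}.png",cv2.resize(c["frame"][y0:y1,x0:x1],None,fx=3.4,fy=3.4,interpolation=cv2.INTER_CUBIC))
c=optics.camera("top"); np.savez(f"top{k}.npz",**c)
cv2.imwrite(f"pics/top{k}.png",cv2.resize(c["frame"][130:190,190:340],None,fx=5,fy=5,interpolation=cv2.INTER_CUBIC))
E
python3 look.py 7
```

```text
t 16.25 q [-0.67   0.381  1.455  0.003  1.316 -0.668] p [ 0.5317 -0.2782  0.1512] open 0.0006 F [-0.14  0.53  0.29] M [-0.06  0.09  0.01]
tx [0.002 1.    0.009] ty [ 1.    -0.002 -0.007] tz [-0.007  0.009 -1.   ]
```

View pics/scene7.png

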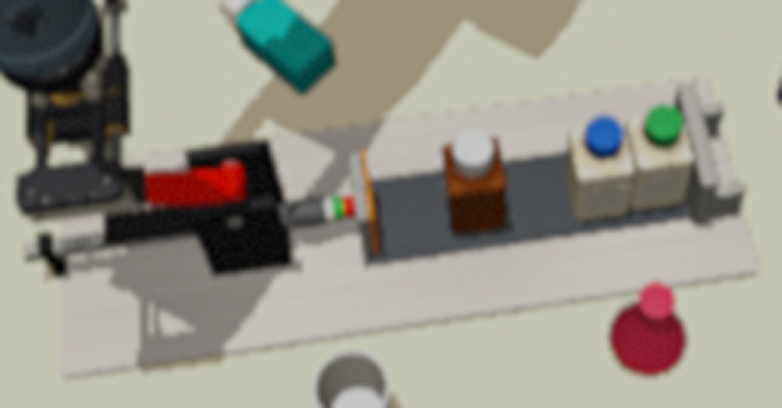

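View pics/top7.png

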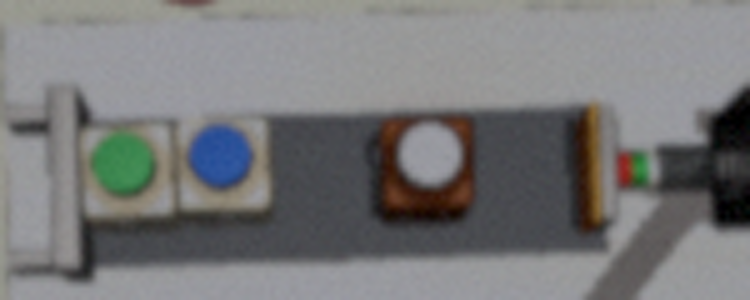

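Emit:
{"name": "jog_arm", "arguments": {"motion": [{"angular": [0, 0, 0], "dp": [0, 0, 0.13], "hand": 1}, {"angular": [0, 0, 0], "dp": [0, 0, 0.13], "hand": 1}, {"angular": [0, 0, 0], "dp": [0, 0, 0.13], "hand": 1}, {"angular": [0, 0, 0], "dp": [0, 0, 0.13], "hand": 1}, {"angular": [0, 0, 0], "dp": [0, 0, 0.12], "hand": 1}, {"angular": [0, 0, 0], "dp": [0, 0, 0], "hand": 1}]}}

```text
time_s: 17.1
tool_pos: [0.5346, -0.2772, 0.1029]
orientation: [0.707, 0.708, 0.001, -0.002]
wrist_force: [0.0, -1.2, 1.0]
opening: 0.0007
```

```bash
python3 st.py; python3 look.py 8
```

```text
t 17.1 q [-0.665  0.419  1.522  0.002  1.204 -0.667] p [ 0.5346 -0.2772  0.1029] open 0.0007 F [ 0.02 -1.21  1.04] M [-0.24 -0.02 -0.03]
tx [-0.002  1.     0.003] ty [ 1.     0.002 -0.001] tz [-0.001  0.003 -1.   ]
```

View pics/top8.png

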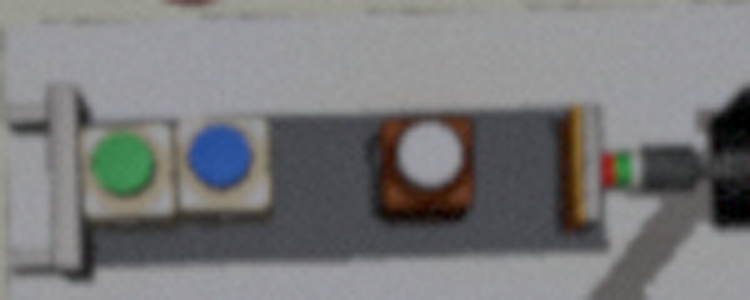

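View pics/scene8.png

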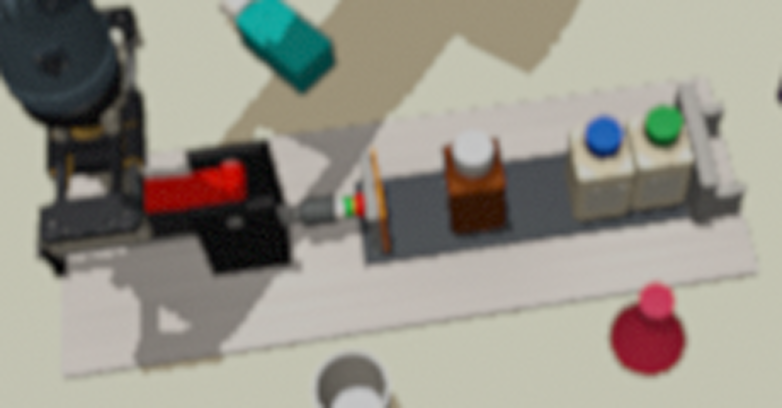

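Emit:
{"name": "jog_arm", "arguments": {"motion": [{"angular": [0, 0, 0], "dp": [0, 0, -0.3], "hand": 1}, {"angular": [0, 0, 0], "dp": [0, 0, -0.3], "hand": 1}, {"angular": [0, 0, 0], "dp": [0, 0, 0], "hand": 1}, {"angular": [0, 0, 0], "dp": [0, 0, 0.13], "hand": 1}, {"angular": [0, 0, 0], "dp": [0, 0, 0.13], "hand": 1}, {"angular": [0, 0, 0], "dp": [0, 0, 0.13], "hand": 1}, {"angular": [0, 0, 0], "dp": [0, 0, 0.13], "hand": 1}, {"angular": [0, 0, 0], "dp": [0, 0, 0.12], "hand": 1}, {"angular": [0, 0, 0], "dp": [0, 0, 0], "hand": 1}]}}

```text
time_s: 18.32
tool_pos: [0.5345, -0.2772, 0.0997]
orientation: [0.707, 0.708, 0.001, -0.002]
wrist_force: [0.5, 0.8, 0.7]
opening: 0.0006
```

```bash
python3 st.py; python3 look.py 9
```

```text
t 18.32 q [-0.665  0.422  1.526  0.002  1.197 -0.667] p [ 0.5345 -0.2772  0.0997] open 0.0006 F [0.47 0.77 0.74] M [-0.15  0.03  0.01]
tx [-0.001  1.     0.003] ty [ 1.     0.001 -0.001] tz [-0.001  0.003 -1.   ]
```

View pics/top9.png

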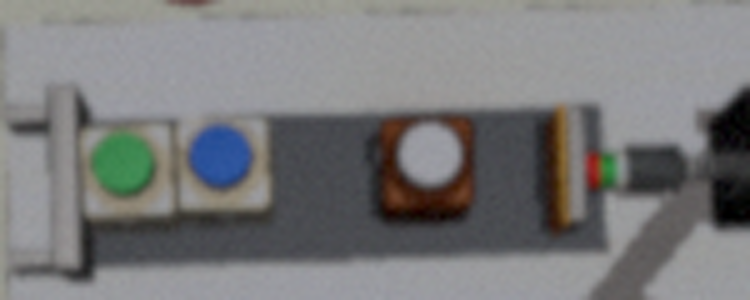

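Run:
```python
import cv2,numpy as np
a=[cv2.resize(np.load(f"scene{k}.npz")["frame"][195:290,110:230],None,fx=3.3,fy=3.3,interpolation=cv2.INTER_CUBIC) for k in (7,9)]
cv2.imwrite("pics/cmp9.png",np.hstack(a))
```

```text
(no output)
```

View pics/cmp9.png

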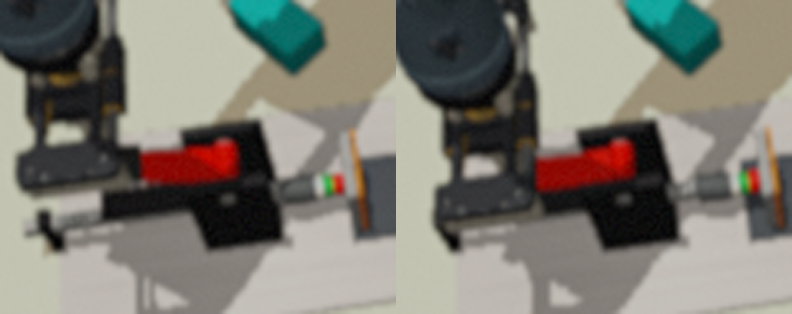

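Emit:
{"name": "jog_arm", "arguments": {"motion": [{"angular": [0, 0, 0], "dp": [0, 0, -0.35], "hand": 1}, {"angular": [0, 0, 0], "dp": [0, 0, -0.35], "hand": 1}, {"angular": [0, 0, 0], "dp": [0, 0, 0], "hand": 1}, {"angular": [0, 0, 0], "dp": [0, 0, 0], "hand": 1}, {"angular": [0, 0, 0], "dp": [0, 0, 0], "hand": 1}]}}

```text
time_s: 19.05
tool_pos: [0.534, -0.2768, 0.155]
orientation: [0.706, 0.708, 0.0, -0.003]
wrist_force: [0.1, -0.3, 0.1]
opening: 0.0003
```

```bash
python3 st.py; python3 look.py 10
python3 - <<'E'
import cv2,numpy as np
c=np.load("scene10.npz")["frame"][195:290,110:230]
t=np.load("top10.npz")["frame"][130:190,300:420]
cv2.imwrite("pics/cmp10.png",np.vstack([cv2.resize(c,None,fx=4,fy=4,interpolation=cv2.INTER_CUBIC)[:360],cv2.resize(t,None,fx=4,fy=4,interpolation=cv2.INTER_CUBIC)]))
E
```

```text
t 19.05 q [-0.665  0.377  1.452  0.002  1.317 -0.667] p [ 0.534  -0.2768  0.155 ] open 0.0003 F [ 0.14 -0.33  0.06] M [-0.01  0.07 -0.05]
tx [-0.002  1.     0.004] ty [ 1.     0.002 -0.003] tz [-0.003  0.004 -1.   ]
```

View pics/cmp10.png

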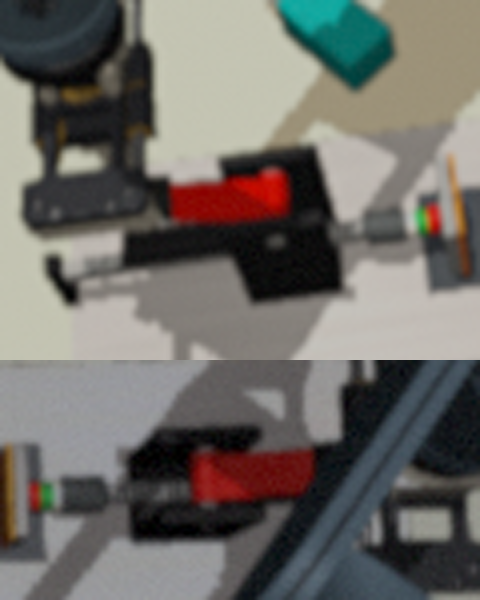

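Emit:
{"name": "jog_arm", "arguments": {"motion": [{"angular": [0, 0, 0], "dp": [0, 0, 0.14], "hand": 1}, {"angular": [0, 0, 0], "dp": [0, 0, 0.14], "hand": 1}, {"angular": [0, 0, 0], "dp": [0, 0, 0.14], "hand": 1}, {"angular": [0, 0, 0], "dp": [0, 0, 0.14], "hand": 1}, {"angular": [0, 0, 0], "dp": [0, 0, 0.14], "hand": 1}, {"angular": [0, 0, 0], "dp": [0, 0, 0], "hand": 1}, {"angular": [0, 0, 0], "dp": [0, 0, 0], "hand": 1}]}}

```text
time_s: 20.02
tool_pos: [0.5345, -0.277, 0.1003]
orientation: [0.707, 0.708, 0.001, -0.002]
wrist_force: [0.3, -1.0, 0.3]
opening: 0.0006
```

```bash
python3 st.py; python3 look.py 11
cat > meas.py <<'E'
from h import *
import sys
def row(k):
    c=dict(np.load(f"top{k}.npz")); f=c["frame"].astype(int); hsv=cv2.cvtColor(c["frame"],cv2.COLOR_BGR2HSV)
    H,S,V=[hsv[...,i].astype(int) for i in range(3)]
    # orange pad top edge / gauge: profile along row band
    o=(H>5)&(H<22)&(S>110)&(V>100); o[:150]=0;o[180:]=0;o[:,:255]=0;o[:,325:]=0
    v,u=np.nonzero(o)
    # pad: tallest narrow orange column group -> median plane z .08
    r=((H<5)|(H>172))&(S>120)&(V>90); r[:155]=0;r[175:]=0;r[:,:220]=0;r[:,325:]=0
    g=(H>45)&(H<80)&(S>90)&(V>60); g[:155]=0;g[175:]=0;g[:,:226]=0;g[:,330:]=0
    out=[k]
    for m,z in((r,.05),(g,.05)):
        v,u=np.nonzero(m)
        if len(u): 
            p=plane(c,[u.mean()],[v.mean()],z)[0]; out+=[len(u),round(p[1]*1000,1)]
        else: out+=[0,None]
    cap=(V>150)&(S<40); cap[:150]=0;cap[172:]=0;cap[:,:222]=0;cap[:,290:]=0
    v,u=np.nonzero(cap); out.append(("whitecap y",round(plane(c,[u.mean()],[v.mean()],.128)[0][1]*1000,1),len(u)) if len(u) else None)
    print(out)
for k in sys.argv[1:]: row(k)
E
python3 meas.py 7 8 9 10 11
```

```text
t 20.02 q [-0.664  0.422  1.525  0.002  1.198 -0.667] p [ 0.5345 -0.277   0.1003] open 0.0006 F [ 0.27 -0.98  0.27] M [-0.12  0.05  0.02]
tx [-0.002  1.     0.003] ty [ 1.     0.002 -0.001] tz [-0.001  0.003 -1.   ]
['7', 9, np.float64(-105.4), 13, np.float64(-114.4), ('whitecap y', np.float64(57.7), 186)]
['8', 9, np.float64(-95.3), 12, np.float64(-105.8), ('whitecap y', np.float64(58.2), 202)]
['9', 10, np.float64(-86.8), 11, np.float64(-97.4), ('whitecap y', np.float64(56.8), 196)]
['10', 10, np.float64(-87.2), 12, np.float64(-97.6), ('whitecap y', np.float64(56.4), 185)]
['11', 11, np.float64(-81.2), 15, np.float64(-91.0), ('whitecap y', np.float64(57.7), 210)]
```

View pics/top11.png

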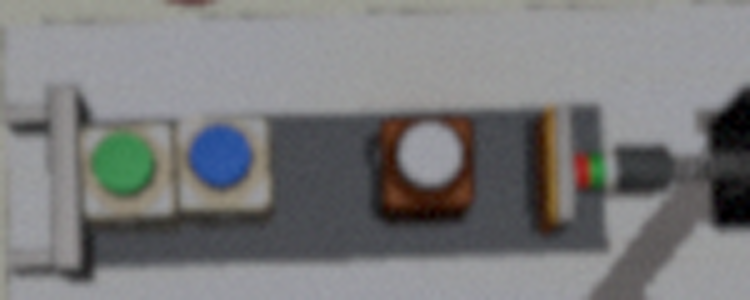

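Run:
```python
from h import *
for n in ("scene0","top0","scene7","scene8","scene9","scene10","scene11","top10","top11"):
    c=dict(np.load(n+".npz")); P=cloud(c); hsv=cv2.cvtColor(c["frame"],cv2.COLOR_BGR2HSV); H,S,V=[hsv[...,i].astype(int) for i in range(3)]
    m=((H<5)|(H>175))&(S>170)&(abs(P[...,1]+.225)<.05)&(P[...,2]>.085)&(abs(P[...,0]-.534)<.03)
    Q=P[m]; a=np.polyfit(Q[:,1],Q[:,2],1); print(n,len(Q),"slope",a[0].round(3),"z@-.23",np.polyval(a,-.23).round(4),"yrange",np.percentile(Q[:,1],[2,98]).round(3),"x",np.percentile(Q[:,0],[5,50,95]).round(4))
```

```text
scene0 312 slope -0.213 z@-.23 0.1282 yrange [-0.259 -0.185] x [0.5147 0.5362 0.5556]
top0 360 slope -0.249 z@-.23 0.127 yrange [-0.258 -0.185] x [0.5183 0.5314 0.5453]
scene7 319 slope -0.218 z@-.23 0.1283 yrange [-0.26  -0.185] x [0.5153 0.5366 0.5557]
scene8 320 slope -0.058 z@-.23 0.1226 yrange [-0.263 -0.185] x [0.5157 0.5367 0.5565]
scene9 318 slope -0.021 z@-.23 0.1214 yrange [-0.263 -0.185] x [0.518  0.5366 0.5568]
scene10 315 slope -0.22 z@-.23 0.1288 yrange [-0.26  -0.185] x [0.5149 0.5366 0.5563]
scene11 320 slope -0.025 z@-.23 0.1216 yrange [-0.263 -0.185] x [0.5159 0.5368 0.5563]
top10 355 slope -0.237 z@-.23 0.1264 yrange [-0.258 -0.185] x [0.5183 0.5323 0.5467]
top11 311 slope -0.032 z@-.23 0.1191 yrange [-0.255 -0.184] x [0.5185 0.5335 0.5457]
```

Run:
```python
from h import *
for n in ("scene0","top0","scene10","scene9","scene11","top11"):
    c=dict(np.load(n+".npz")); P=cloud(c); hsv=cv2.cvtColor(c["frame"],cv2.COLOR_BGR2HSV); H,S,V=[hsv[...,i].astype(int) for i in range(3)]
    m=((H<5)|(H>175))&(S>170)&(abs(P[...,1]+.225)<.05)&(P[...,2]>.07)&(abs(P[...,0]-.534)<.012)
    Q=P[m]; print(n,[(y,len(z:=Q[abs(Q[:,1]+y)<.004][:,2]),np.median(z).round(4)) for y in (.19,.2,.21,.22,.23,.24,.25,.258)])
c=dict(np.load("scene11.npz")); cv2.imwrite("pics/z11.png",cv2.resize(c["frame"][200:280,120:220],None,fx=7,fy=7,interpolation=cv2.INTER_CUBIC))
c=dict(np.load("top11.npz")); cv2.imwrite("pics/t11.png",cv2.resize(c["frame"][120:200,310:420],None,fx=7,fy=7,interpolation=cv2.INTER_CUBIC))
```

```text
scene0 [(0.19, 26, np.float64(0.1225)), (0.2, 20, np.float64(0.1225)), (0.21, 23, np.float64(0.1222)), (0.22, 25, np.float64(0.1253)), (0.23, 21, np.float64(0.1292)), (0.24, 24, np.float64(0.1304)), (0.25, 29, np.float64(0.1329)), (0.258, 18, np.float64(0.1365))]
top0 [(0.19, 27, np.float64(0.123)), (0.2, 24, np.float64(0.1196)), (0.21, 29, np.float64(0.1207)), (0.22, 30, np.float64(0.1237)), (0.23, 29, np.float64(0.1263)), (0.24, 26, np.float64(0.1293)), (0.25, 31, np.float64(0.1328)), (0.258, 27, np.float64(0.136))]
scene10 [(0.19, 24, np.float64(0.1227)), (0.2, 18, np.float64(0.1209)), (0.21, 23, np.float64(0.1227)), (0.22, 23, np.float64(0.125)), (0.23, 22, np.float64(0.1284)), (0.24, 26, np.float64(0.1313)), (0.25, 22, np.float64(0.1344)), (0.258, 20, np.float64(0.1366))]
scene9 [(0.19, 24, np.float64(0.1227)), (0.2, 21, np.float64(0.1227)), (0.21, 24, np.float64(0.1181)), (0.22, 22, np.float64(0.1204)), (0.23, 23, np.float64(0.1205)), (0.24, 23, np.float64(0.1206)), (0.25, 22, np.float64(0.1226)), (0.258, 25, np.float64(0.1209))]
scene11 [(0.19, 23, np.float64(0.122)), (0.2, 17, np.float64(0.1223)), (0.21, 23, np.float64(0.1195)), (0.22, 25, np.float64(0.1197)), (0.23, 19, np.float64(0.1201)), (0.24, 24, np.float64(0.1201)), (0.25, 24, np.float64(0.1223)), (0.258, 25, np.float64(0.1227))]
top11 [(0.19, 31, np.float64(0.1208)), (0.2, 18, np.float64(0.1183)), (0.21, 26, np.float64(0.1177)), (0.22, 28, np.float64(0.1186)), (0.23, 27, np.float64(0.1194)), (0.24, 27, np.float64(0.1199)), (0.25, 21, np.float64(0.1204)), (0.258, 8, np.float64(0.1224))]
```

View pics/z11.png

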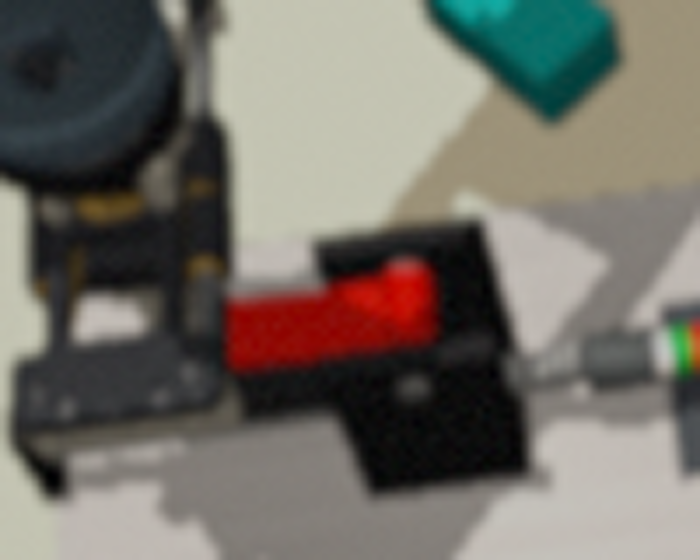

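View pics/t11.png

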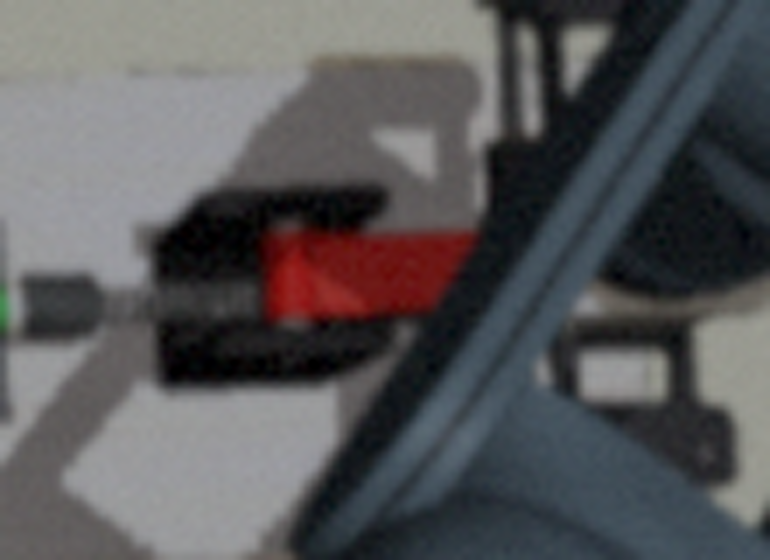

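Emit:
{"name": "jog_arm", "arguments": {"motion": [{"angular": [0, 0, 0], "dp": [0, 0, -0.35], "hand": 1}, {"angular": [0, 0, 0], "dp": [0, 0, -0.3], "hand": 1}, {"angular": [0, 0, 0], "dp": [0, 0, 0], "hand": 1}]}}

```text
time_s: 20.5
tool_pos: [0.5359, -0.2781, 0.1545]
orientation: [0.706, 0.708, 0.001, 0.001]
wrist_force: [0.7, -0.7, -0.4]
opening: 0.0006
```

Emit:
{"name": "jog_arm", "arguments": {"motion": [{"angular": [0, 0, 0], "dp": [0, 0, 0.14], "hand": 1}]}}

```text
time_s: 20.62
tool_pos: [0.5348, -0.2774, 0.1408]
orientation: [0.706, 0.708, 0.001, -0.001]
wrist_force: [-0.1, 2.0, -0.1]
opening: 0.0006
```

Emit:
{"name": "jog_arm", "arguments": {"motion": [{"angular": [0, 0, 0], "dp": [0, 0, 0.14], "hand": 1}]}}

```text
time_s: 20.75
tool_pos: [0.5337, -0.2766, 0.1277]
orientation: [0.707, 0.708, 0.0, -0.003]
wrist_force: [0.8, 0.6, -0.2]
opening: 0.0003
```

Emit:
{"name": "jog_arm", "arguments": {"motion": [{"angular": [0, 0, 0], "dp": [0, 0, 0.14], "hand": 1}]}}

```text
time_s: 20.88
tool_pos: [0.5339, -0.277, 0.1167]
orientation: [0.707, 0.708, 0.0, -0.002]
wrist_force: [0.1, -2.4, 3.5]
opening: 0.0006
```

Emit:
{"name": "jog_arm", "arguments": {"motion": [{"angular": [0, 0, 0], "dp": [0, 0, 0.14], "hand": 1}]}}

```text
time_s: 21.0
tool_pos: [0.5346, -0.278, 0.1067]
orientation: [0.707, 0.708, 0.0, -0.001]
wrist_force: [-0.5, -2.1, 4.6]
opening: 0.0006
```

```bash
python3 look.py 12; python3 meas.py 10 11 12; python3 st.py;  python3 - <<'E'
from h import *
for n in ("scene10","scene12",):
    c=dict(np.load(n+".npz")); P=cloud(c); hsv=cv2.cvtColor(c["frame"],cv2.COLOR_BGR2HSV); H,S,V=[hsv[...,i].astype(int) for i in range(3)]
    m=((H<5)|(H>175))&(S>170)&(abs(P[...,1]+.225)<.05)&(P[...,2]>.07)&(abs(P[...,0]-.534)<.012)
    Q=P[m]; print(n,[(y,np.median(Q[abs(Q[:,1]+y)<.004][:,2]).round(4)) for y in (.22,.23,.24,.25,.258)])
E
```

```text
['10', 10, np.float64(-87.2), 12, np.float64(-97.6), ('whitecap y', np.float64(56.4), 185)]
['11', 11, np.float64(-81.2), 15, np.float64(-91.0), ('whitecap y', np.float64(57.7), 210)]
['12', 10, np.float64(-73.1), 14, np.float64(-83.8), ('whitecap y', np.float64(57.5), 200)]
t 21.1 q [-0.665  0.417  1.518  0.002  1.211 -0.667] p [ 0.5342 -0.2771  0.1061] open 0.0003 F [-0.44  0.02  0.8 ] M [-0.18  0.08  0.02]
tx [-0.001  1.     0.004] ty [ 1.     0.001 -0.002] tz [-0.002  0.004 -1.   ]
scene10 [(0.22, np.float64(0.125)), (0.23, np.float64(0.1284)), (0.24, np.float64(0.1313)), (0.25, np.float64(0.1344)), (0.258, np.float64(0.1366))]
scene12 [(0.22, np.float64(0.1214)), (0.23, np.float64(0.123)), (0.24, np.float64(0.1247)), (0.25, np.float64(0.126)), (0.258, np.float64(0.1258))]
```

Emit:
{"name": "jog_arm", "arguments": {"motion": [{"angular": [0, 0, 0], "dp": [0, 0, 0.1], "hand": 1}]}}

```text
time_s: 21.22
tool_pos: [0.535, -0.278, 0.1001]
orientation: [0.706, 0.708, 0.0, -0.0]
wrist_force: [-0.5, -3.0, 3.7]
opening: 0.0004
```

Emit:
{"name": "jog_arm", "arguments": {"motion": [{"angular": [0, 0, 0], "dp": [0, 0, 0.1], "hand": 1}]}}

```text
time_s: 21.35
tool_pos: [0.5351, -0.2782, 0.0918]
orientation: [0.707, 0.708, 0.0, -0.0]
wrist_force: [-0.2, -3.3, 5.2]
opening: 0.0004
```

```bash
python3 look.py 13; python3 meas.py 12 13; python3 st.py;  python3 - <<'E'
from h import *
for n in ("scene12","scene13",):
    c=dict(np.load(n+".npz")); P=cloud(c); hsv=cv2.cvtColor(c["frame"],cv2.COLOR_BGR2HSV); H,S,V=[hsv[...,i].astype(int) for i in range(3)]
    m=((H<5)|(H>175))&(S>170)&(abs(P[...,1]+.225)<.05)&(P[...,2]>.07)&(abs(P[...,0]-.534)<.012)
    Q=P[m]; print(n,[(y,np.median(Q[abs(Q[:,1]+y)<.004][:,2]).round(4)) for y in (.22,.23,.24,.25,.258)])
E
```

```text
['12', 10, np.float64(-73.1), 14, np.float64(-83.8), ('whitecap y', np.float64(57.5), 200)]
['13', 10, np.float64(-65.0), 14, np.float64(-75.5), ('whitecap y', np.float64(57.4), 209)]
t 21.45 q [-0.665  0.431  1.536  0.002  1.177 -0.667] p [ 0.5347 -0.2774  0.091 ] open 0.0003 F [ 0.07 -2.55  2.51] M [-0.37  0.07 -0.03]
tx [-0.001  1.     0.003] ty [ 1.     0.001 -0.001] tz [-0.001  0.003 -1.   ]
scene12 [(0.22, np.float64(0.1214)), (0.23, np.float64(0.123)), (0.24, np.float64(0.1247)), (0.25, np.float64(0.126)), (0.258, np.float64(0.1258))]
scene13 [(0.22, np.float64(0.1171)), (0.23, np.float64(0.1169)), (0.24, np.float64(0.1166)), (0.25, np.float64(0.1166)), (0.258, np.float64(0.1171))]
```

View pics/scene13.png

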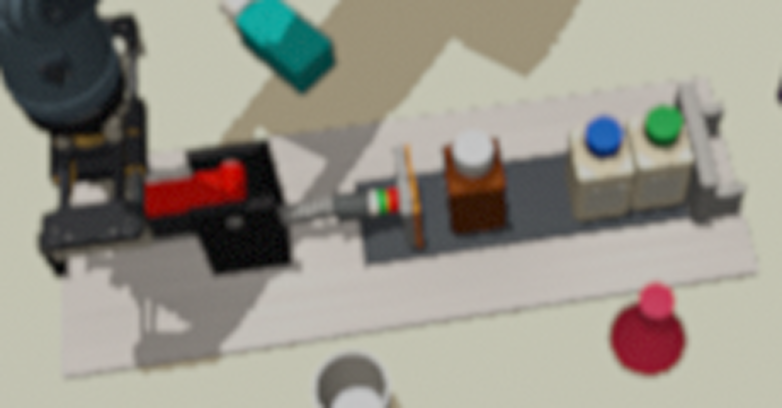

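Emit:
{"name": "jog_arm", "arguments": {"motion": [{"angular": [0, 0, 0], "dp": [0, 0, 0.1], "hand": 1}]}}

```text
time_s: 21.58
tool_pos: [0.5349, -0.2776, 0.0841]
orientation: [0.706, 0.708, 0.001, -0.001]
wrist_force: [-0.4, -1.7, 4.1]
opening: 0.0004
```

Emit:
{"name": "jog_arm", "arguments": {"motion": [{"angular": [0, 0, 0], "dp": [0, 0, 0.06], "hand": 1}]}}

```text
time_s: 21.7
tool_pos: [0.5348, -0.2772, 0.0783]
orientation: [0.707, 0.708, 0.001, -0.001]
wrist_force: [1.2, -1.5, 2.5]
opening: 0.0003
```

Emit:
{"name": "jog_arm", "arguments": {"motion": [{"angular": [0, 0, 0], "dp": [0, 0, 0.04], "hand": 1}]}}

```text
time_s: 21.82
tool_pos: [0.5347, -0.2769, 0.0751]
orientation: [0.707, 0.708, 0.001, -0.001]
wrist_force: [0.5, -1.2, 2.4]
opening: 0.0005
```

```bash
python3 look.py 14; python3 meas.py 13 14; python3 st.py;  cat > lev.py <<'E'
from h import *
import sys
for n in sys.argv[1:]:
    c=dict(np.load("scene"+n+".npz")); P=cloud(c); hsv=cv2.cvtColor(c["frame"],cv2.COLOR_BGR2HSV); H,S,V=[hsv[...,i].astype(int) for i in range(3)]
    m=((H<5)|(H>175))&(S>170)&(abs(P[...,1]+.225)<.05)&(P[...,2]>.07)&(abs(P[...,0]-.534)<.012)
    Q=P[m]; print(n,[(y,np.median(Q[abs(Q[:,1]+y)<.004][:,2]).round(4)) for y in (.22,.23,.24,.25,.258)])
E
python3 lev.py 14
```

```text
['13', 10, np.float64(-65.0), 14, np.float64(-75.5), ('whitecap y', np.float64(57.4), 209)]
['14', 13, np.float64(-61.8), 14, np.float64(-72.7), ('whitecap y', np.float64(57.4), 213)]
t 21.93 q [-0.664  0.446  1.554  0.002  1.144 -0.667] p [ 0.5347 -0.2769  0.0751] open 0.0007 F [ 0.46 -1.2   1.83] M [-0.23 -0.11 -0.07]
tx [-0.002  1.     0.003] ty [ 1.     0.002 -0.001] tz [-0.001  0.003 -1.   ]
14 [(0.22, np.float64(0.1117)), (0.23, np.float64(0.1092)), (0.24, np.float64(0.1081)), (0.25, np.float64(0.1052)), (0.258, np.float64(0.1033))]
```

Emit:
{"name": "jog_arm", "arguments": {"motion": [{"angular": [0, 0, 0], "dp": [0, 0, -0.33], "hand": 1}, {"angular": [0, 0, 0], "dp": [0, 0, -0.33], "hand": 1}, {"angular": [0, 0, 0], "dp": [0, 0, 0], "hand": 1}, {"angular": [0, 0, 0], "dp": [0, 0, 0.11], "hand": 1}, {"angular": [0, 0, 0], "dp": [0, 0, 0.11], "hand": 1}, {"angular": [0, 0, 0], "dp": [0, 0, 0.11], "hand": 1}, {"angular": [0, 0, 0], "dp": [0, 0, 0.11], "hand": 1}, {"angular": [0, 0, 0], "dp": [0, 0, 0.11], "hand": 1}, {"angular": [0, 0, 0], "dp": [0, 0, 0.11], "hand": 1}, {"angular": [0, 0, 0], "dp": [0, 0, 0], "hand": 1}]}}

```text
time_s: 23.18
tool_pos: [0.5345, -0.277, 0.0747]
orientation: [0.707, 0.708, 0.001, -0.002]
wrist_force: [-0.1, -3.0, 2.3]
opening: 0.0002
```

```bash
python3 look.py 15; python3 meas.py 14 15; python3 st.py;python3 lev.py 15
```

```text
['14', 13, np.float64(-61.8), 14, np.float64(-72.7), ('whitecap y', np.float64(57.4), 213)]
['15', 14, np.float64(-39.7), 18, np.float64(-48.9), ('whitecap y', np.float64(59.9), 211)]
t 23.27 q [-0.664  0.446  1.554  0.002  1.145 -0.667] p [ 0.5345 -0.2771  0.0754] open 0.0003 F [-0.65 -2.64  2.56] M [-0.48  0.07 -0.02]
tx [-0.002  1.     0.003] ty [ 1.     0.002 -0.001] tz [-0.001  0.003 -1.   ]
15 [(0.22, np.float64(0.1117)), (0.23, np.float64(0.1104)), (0.24, np.float64(0.1058)), (0.25, np.float64(0.1049)), (0.258, np.float64(0.1032))]
```

View pics/top15.png

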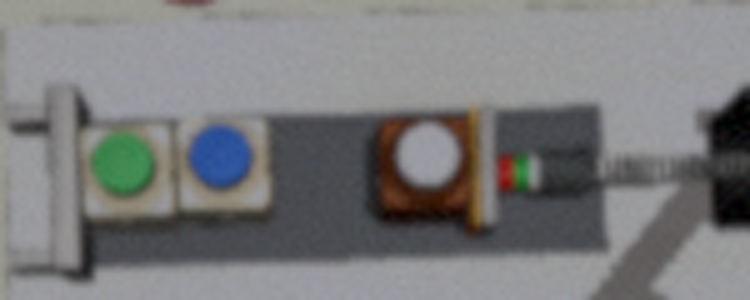

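Emit:
{"name": "jog_arm", "arguments": {"motion": [{"angular": [0, 0, 0], "dp": [0, 0, -0.33], "hand": 1}, {"angular": [0, 0, 0], "dp": [0, 0, -0.33], "hand": 1}, {"angular": [0, 0, 0], "dp": [0, 0, 0], "hand": 1}, {"angular": [0, 0, 0], "dp": [0, 0, 0.11], "hand": 1}, {"angular": [0, 0, 0], "dp": [0, 0, 0.11], "hand": 1}, {"angular": [0, 0, 0], "dp": [0, 0, 0.11], "hand": 1}, {"angular": [0, 0, 0], "dp": [0, 0, 0.11], "hand": 1}, {"angular": [0, 0, 0], "dp": [0, 0, 0.11], "hand": 1}, {"angular": [0, 0, 0], "dp": [0, 0, 0.11], "hand": 1}, {"angular": [0, 0, 0], "dp": [0, 0, 0], "hand": 1}]}}

```text
time_s: 24.52
tool_pos: [0.5345, -0.277, 0.0746]
orientation: [0.707, 0.708, 0.001, -0.002]
wrist_force: [0.4, -2.6, 2.5]
opening: 0.0006
```

```bash
python3 look.py 16; python3 meas.py 15 16; python3 st.py
```

```text
['15', 14, np.float64(-39.7), 18, np.float64(-48.9), ('whitecap y', np.float64(59.9), 211)]
['16', 13, np.float64(-15.0), 14, np.float64(-25.9), ('whitecap y', np.float64(66.0), 207)]
t 24.62 q [-0.664  0.446  1.554  0.002  1.145 -0.667] p [ 0.5344 -0.2771  0.0753] open 0.0006 F [-0.08 -3.35  1.68] M [-0.52 -0.05 -0.01]
tx [-0.002  1.     0.003] ty [ 1.     0.002 -0.001] tz [-0.001  0.003 -1.   ]
```

View pics/top16.png

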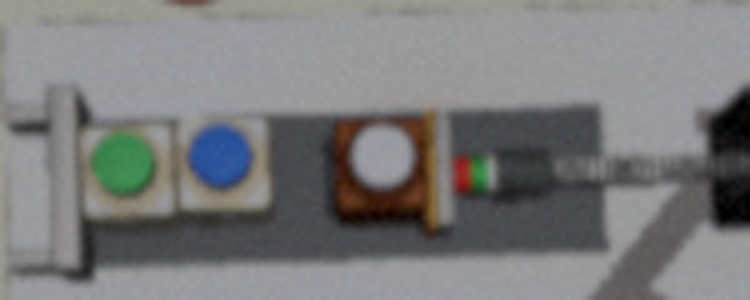

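View pics/scene16.png

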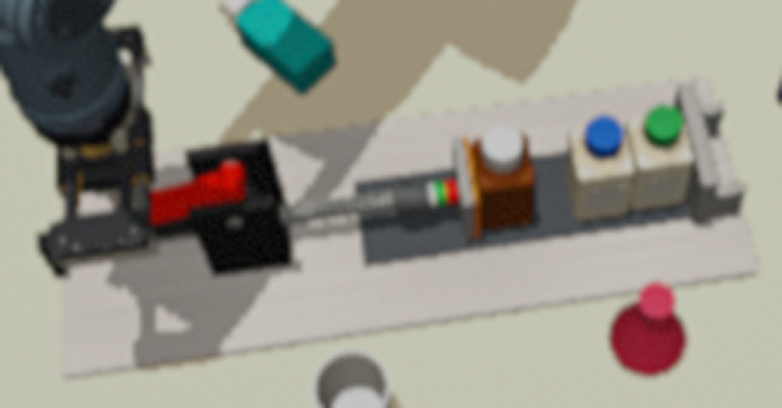

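Emit:
{"name": "jog_arm", "arguments": {"motion": [{"angular": [0, 0, 0], "dp": [0, 0, -0.33], "hand": 1}, {"angular": [0, 0, 0], "dp": [0, 0, -0.33], "hand": 1}, {"angular": [0, 0, 0], "dp": [0, 0, 0], "hand": 1}, {"angular": [0, 0, 0], "dp": [0, 0, 0.11], "hand": 1}, {"angular": [0, 0, 0], "dp": [0, 0, 0.11], "hand": 1}, {"angular": [0, 0, 0], "dp": [0, 0, 0.11], "hand": 1}, {"angular": [0, 0, 0], "dp": [0, 0, 0.11], "hand": 1}, {"angular": [0, 0, 0], "dp": [0, 0, 0.11], "hand": 1}, {"angular": [0, 0, 0], "dp": [0, 0, 0.11], "hand": 1}, {"angular": [0, 0, 0], "dp": [0, 0, 0], "hand": 1}]}}

```text
time_s: 25.88
tool_pos: [0.5344, -0.2765, 0.0747]
orientation: [0.707, 0.708, 0.001, -0.002]
wrist_force: [-0.5, 0.3, 2.9]
opening: 0.0003
```

```bash
python3 look.py 17; python3 meas.py 16 17; python3 st.py
```

```text
['16', 13, np.float64(-15.0), 14, np.float64(-25.9), ('whitecap y', np.float64(66.0), 207)]
['17', 19, np.float64(3.1), 14, np.float64(-6.6), ('whitecap y', np.float64(72.5), 207)]
t 25.98 q [-0.664  0.446  1.554  0.002  1.145 -0.667] p [ 0.5344 -0.2767  0.0753] open 0.0007 F [ 0.42 -0.28  2.14] M [-0.04 -0.01 -0.01]
tx [-0.002  1.     0.004] ty [ 1.     0.002 -0.002] tz [-0.002  0.004 -1.   ]
```

View pics/top17.png

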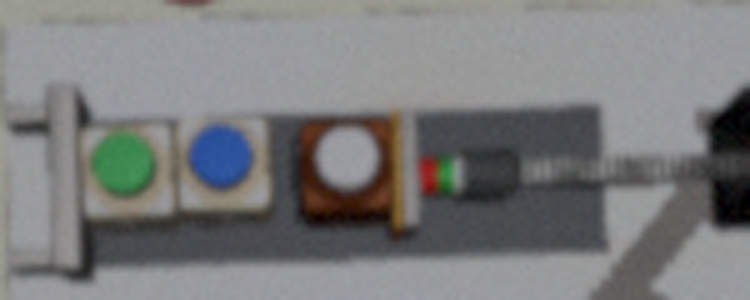

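Emit:
{"name": "jog_arm", "arguments": {"motion": [{"angular": [0, 0, 0], "dp": [0, 0, -0.33], "hand": 1}, {"angular": [0, 0, 0], "dp": [0, 0, -0.33], "hand": 1}, {"angular": [0, 0, 0], "dp": [0, 0, 0], "hand": 1}, {"angular": [0, 0, 0], "dp": [0, 0, 0.11], "hand": 1}, {"angular": [0, 0, 0], "dp": [0, 0, 0.11], "hand": 1}, {"angular": [0, 0, 0], "dp": [0, 0, 0.11], "hand": 1}, {"angular": [0, 0, 0], "dp": [0, 0, 0.11], "hand": 1}, {"angular": [0, 0, 0], "dp": [0, 0, 0.11], "hand": 1}, {"angular": [0, 0, 0], "dp": [0, 0, 0.11], "hand": 1}, {"angular": [0, 0, 0], "dp": [0, 0, 0], "hand": 1}]}}

```text
time_s: 27.22
tool_pos: [0.5346, -0.2773, 0.0749]
orientation: [0.707, 0.708, 0.001, -0.001]
wrist_force: [0.1, -2.6, 4.2]
opening: 0.0004
```

```bash
python3 look.py 18; python3 meas.py 17 18; python3 st.py
```

```text
['17', 19, np.float64(3.1), 14, np.float64(-6.6), ('whitecap y', np.float64(72.5), 207)]
['18', 17, np.float64(21.7), 21, np.float64(10.1), ('whitecap y', np.float64(81.8), 206)]
t 27.32 q [-0.665  0.446  1.553  0.002  1.145 -0.667] p [ 0.5346 -0.2773  0.0755] open 0.0003 F [ 0.92 -3.33  2.98] M [-0.63  0.06  0.01]
tx [-0.002  1.     0.003] ty [ 1.     0.002 -0.001] tz [-0.001  0.003 -1.   ]
```

View pics/top18.png

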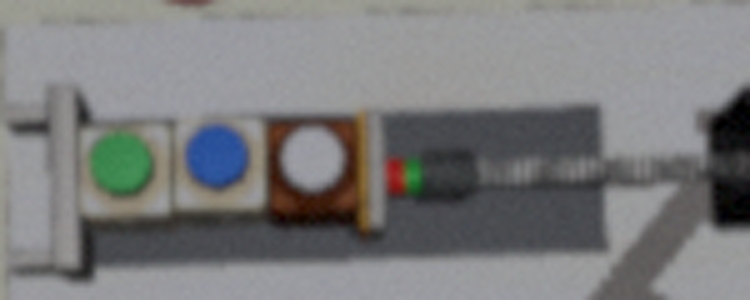

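View pics/scene18.png

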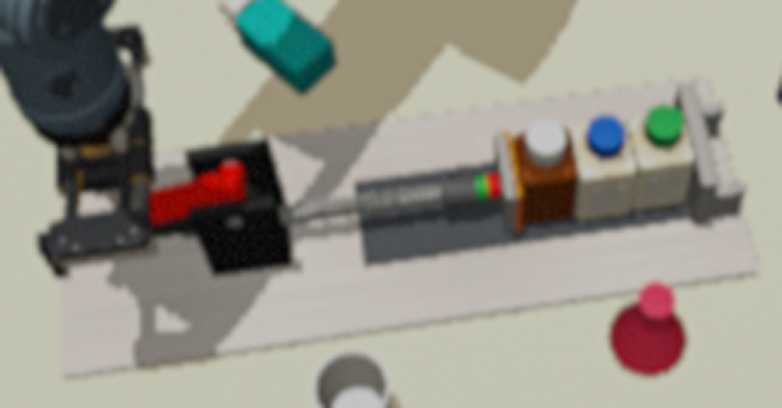

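Emit:
{"name": "jog_arm", "arguments": {"motion": [{"angular": [0, 0, 0], "dp": [0, 0, -0.33], "hand": 1}, {"angular": [0, 0, 0], "dp": [0, 0, -0.33], "hand": 1}, {"angular": [0, 0, 0], "dp": [0, 0, 0], "hand": 1}, {"angular": [0, 0, 0], "dp": [0, 0, 0.11], "hand": 1}, {"angular": [0, 0, 0], "dp": [0, 0, 0.09], "hand": 1}, {"angular": [0, 0, 0], "dp": [0, 0, 0], "hand": 1}]}}

```text
time_s: 28.08
tool_pos: [0.5342, -0.2777, 0.111]
orientation: [0.707, 0.708, 0.0, -0.002]
wrist_force: [0.5, -1.5, 4.2]
opening: 0.0003
```

```bash
cat > gz.py <<'E'
# stack enlarged gauge crops of given top/scene frames
import cv2,numpy as np,sys
r=[]
for k in sys.argv[1:]:
    a=cv2.resize(np.load(f"top{k}.npz")["frame"][153:177,250:310],None,fx=6,fy=6,interpolation=cv2.INTER_CUBIC)
    b=cv2.resize(np.load(f"scene{k}.npz")["frame"][230:255,215:275],None,fx=6,fy=6,interpolation=cv2.INTER_CUBIC)[:144]
    r.append(np.hstack([a,b]))
    f=np.load(f"top{k}.npz")["frame"].astype(int)[162:168,262:292].mean(0)
    print(k," ".join("%d/%d/%d"%tuple(x[::-1]) for x in f))
cv2.imwrite("pics/gz_"+sys.argv[-1]+".png",np.vstack(r))
E
python3 look.py 19; python3 st.py; python3 gz.py 17 18 19
```

```text
t 28.18 q [-6.650e-01  4.120e-01  1.511e+00  1.000e-03  1.222e+00 -6.670e-01] p [ 0.5342 -0.2775  0.1113] open 0.0005 F [-0.68 -0.5   3.14] M [-0.38  0.12 -0.01]
tx [-0.001  1.     0.003] ty [ 1.     0.001 -0.002] tz [-0.002  0.003 -1.   ]
17 135/133/138 124/120/123 105/95/95 82/62/55 72/40/27 73/39/18 92/63/26 128/100/56 125/112/93 133/129/127 133/127/127 124/98/98 133/56/54 137/31/30 128/39/27 93/75/36 54/105/46 48/116/58 86/126/92 121/130/124 100/101/102 68/70/71 54/56/58 55/56/57 54/56/57 54/56/57 54/56/57 53/56/56 54/57/58 53/55/55
18 127/98/49 124/106/79 128/122/118 133/130/130 125/110/110 129/68/66 136/34/33 137/35/30 119/61/34 73/101/47 42/113/51 39/106/51 43/73/50 52/57/55 53/55/56 56/58/59 56/57/59 56/58/59 55/57/59 54/57/58 55/56/57 54/56/58 55/57/58 70/70/72 88/89/90 87/88/89 84/83/85 87/86/88 83/83/85 93/92/93
19 127/97/48 124/105/78 128/122/118 133/130/129 124/110/110 126/64/65 134/32/31 135/32/28 118/60/33 73/101/45 42/112/51 43/106/53 54/79/56 57/62/60 54/57/58 54/55/56 53/55/56 56/58/59 55/57/58 55/56/57 53/54/56 54/56/57 52/54/54 60/61/62 83/83/85 89/90/91 90/92/93 100/100/101 96/97/99 105/104/106
```

View pics/gz_19.png

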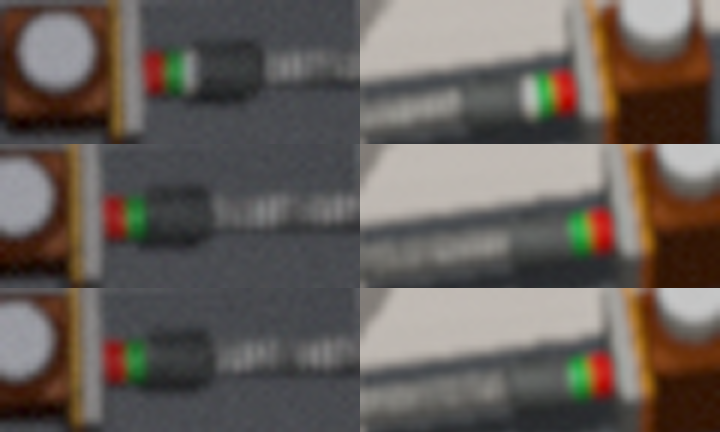

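Emit:
{"name": "jog_arm", "arguments": {"motion": [{"angular": [0, 0, 0], "dp": [0, 0, 0.06], "hand": 1}, {"angular": [0, 0, 0], "dp": [0, 0, 0], "hand": 1}]}}

```text
time_s: 28.42
tool_pos: [0.5344, -0.2783, 0.1074]
orientation: [0.707, 0.708, 0.0, -0.001]
wrist_force: [-2.2, -2.0, 6.5]
opening: 0.0007
```

```bash
python3 look.py 20; python3 st.py
cat > prof.py <<'E'
import numpy as np,sys
from scipy.ndimage import gaussian_filter1d
def cross(x,lev,i0,i1,up):
    for i in range(i0,i1):
        a,b=x[i],x[i+1]
        if (up and a<lev<=b) or (not up and a>lev>=b): return i+(a-lev)/(a-b)
for k in sys.argv[1:]:
    f=np.load(f"top{k}.npz")["frame"].astype(float)[162:168,225:325].mean(0)
    G=f[:,1];Rr=f[:,2]
    d=Rr-G; r0=int(np.argmax(d))            # red peak
    g=G-Rr; g0=r0+int(np.argmax(g[r0:r0+8])) # green peak
    lum=f.mean(1)
    redL=cross(d,d[r0]/2,r0-5,r0,True); rg=cross(d,0,r0,g0+1,False)
    s=cross(lum,(55+88)/2,g0+5,g0+16,True)
    gr=cross(G,82,g0,g0+9,False)
    print(k,"redL %.2f rg %.2f greenpk %d gR %.2f sleeveEnd %.2f | red->sleeveEnd mm %.1f rg->sleeveEnd %.1f rg->dark %.1f"%(redL,rg,g0,gr,s or -1,((s or 0)-redL)*2.73,((s or 0)-rg)*2.73,(gr-rg)*2.73))
E
python3 prof.py 15 16 17 18 19 20; python3 gz.py 18 20 >/dev/null
```

```text
t 28.52 q [-0.665  0.415  1.516  0.     1.212 -0.667] p [ 0.5345 -0.2783  0.1075] open 0.0006 F [-1.24 -2.98  5.63] M [-0.81  0.31  0.  ]
tx [-0.002  1.     0.001] ty [ 1.     0.002 -0.001] tz [-0.001  0.001 -1.   ]
15 redL 64.13 rg 67.50 greenpk 69 gR 72.79 sleeveEnd 83.64 | red->sleeveEnd mm 53.3 rg->sleeveEnd 44.1 rg->dark 14.4
16 redL 55.38 rg 58.90 greenpk 60 gR 64.18 sleeveEnd 75.51 | red->sleeveEnd mm 55.0 rg->sleeveEnd 45.4 rg->dark 14.4
17 redL 48.53 rg 52.26 greenpk 54 gR 57.62 sleeveEnd 68.62 | red->sleeveEnd mm 54.8 rg->sleeveEnd 44.7 rg->dark 14.6
18 redL 41.79 rg 45.67 greenpk 47 gR 48.73 sleeveEnd 60.03 | red->sleeveEnd mm 49.8 rg->sleeveEnd 39.2 rg->dark 8.4
19 redL 41.78 rg 45.67 greenpk 47 gR 48.91 sleeveEnd 60.44 | red->sleeveEnd mm 50.9 rg->sleeveEnd 40.3 rg->dark 8.8
20 redL 41.79 rg 45.67 greenpk 47 gR 48.35 sleeveEnd 59.45 | red->sleeveEnd mm 48.2 rg->sleeveEnd 37.6 rg->dark 7.3
```

View pics/gz_20.png

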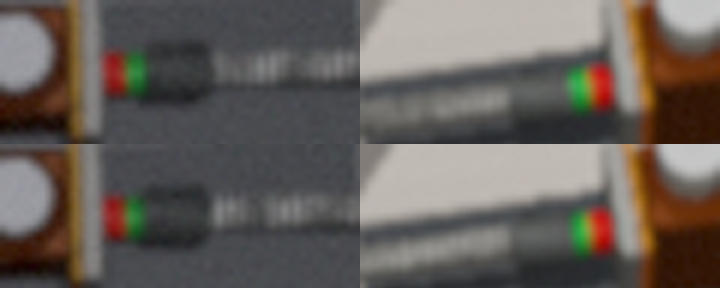

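Emit:
{"name": "jog_arm", "arguments": {"motion": [{"angular": [0, 0, 0], "dp": [0, 0, 0.045], "hand": 1}, {"angular": [0, 0, 0], "dp": [0, 0, 0], "hand": 1}, {"angular": [0, 0, 0], "dp": [0, 0, 0], "hand": 1}]}}

```text
time_s: 28.9
tool_pos: [0.5346, -0.2789, 0.1044]
orientation: [0.707, 0.708, -0.0, -0.0]
wrist_force: [-1.7, -4.2, 6.4]
opening: 0.0004
```

```bash
python3 look.py 21; python3 st.py;python3 prof.py 19 20 21; python3 lev.py 21
```

```text
t 29.0 q [-0.665  0.418  1.52  -0.     1.204 -0.667] p [ 0.5345 -0.2789  0.1044] open 0.0006 F [-1.43 -4.24  7.24] M [-0.94  0.38 -0.04]
tx [-0.001  1.    -0.   ] ty [ 1.     0.001 -0.001] tz [-0.001 -0.    -1.   ]
19 redL 41.78 rg 45.67 greenpk 47 gR 48.91 sleeveEnd 60.44 | red->sleeveEnd mm 50.9 rg->sleeveEnd 40.3 rg->dark 8.8
20 redL 41.79 rg 45.67 greenpk 47 gR 48.35 sleeveEnd 59.45 | red->sleeveEnd mm 48.2 rg->sleeveEnd 37.6 rg->dark 7.3
21 redL 41.81 rg 45.67 greenpk 47 gR 47.87 sleeveEnd 59.65 | red->sleeveEnd mm 48.7 rg->sleeveEnd 38.2 rg->dark 6.0
21 [(0.22, np.float64(0.1208)), (0.23, np.float64(0.1226)), (0.24, np.float64(0.1234)), (0.25, np.float64(0.1244)), (0.258, np.float64(0.1252))]
```

Emit:
{"name": "jog_arm", "arguments": {"motion": [{"angular": [0, 0, 0], "dp": [0, 0, 0.03], "hand": 1}, {"angular": [0, 0, 0], "dp": [0, 0, 0], "hand": 1}, {"angular": [0, 0, 0], "dp": [0, 0, 0], "hand": 1}, {"angular": [0, 0, 0], "dp": [0, 0, 0], "hand": 1}]}}

```text
time_s: 29.5
tool_pos: [0.5347, -0.2793, 0.1023]
orientation: [0.707, 0.708, -0.0, 0.0]
wrist_force: [-1.6, -5.3, 7.8]
opening: 0.0005
```

```bash
python3 look.py 22; python3 st.py;python3 prof.py 20 21 22;  python3 gz.py 21 22 >/dev/null
```

```text
t 29.6 q [-6.660e-01  4.200e-01  1.522e+00 -1.000e-03  1.199e+00 -6.670e-01] p [ 0.5346 -0.2793  0.1023] open 0.0004 F [-2.23 -4.11  8.16] M [-1.12  0.5  -0.01]
tx [-0.001  1.    -0.001] ty [ 1.     0.001 -0.   ] tz [-0.    -0.001 -1.   ]
20 redL 41.79 rg 45.67 greenpk 47 gR 48.35 sleeveEnd 59.45 | red->sleeveEnd mm 48.2 rg->sleeveEnd 37.6 rg->dark 7.3
21 redL 41.81 rg 45.67 greenpk 47 gR 47.87 sleeveEnd 59.65 | red->sleeveEnd mm 48.7 rg->sleeveEnd 38.2 rg->dark 6.0
22 redL 41.80 rg 45.70 greenpk 47 gR 47.61 sleeveEnd 58.28 | red->sleeveEnd mm 45.0 rg->sleeveEnd 34.4 rg->dark 5.2
```

View pics/gz_22.png

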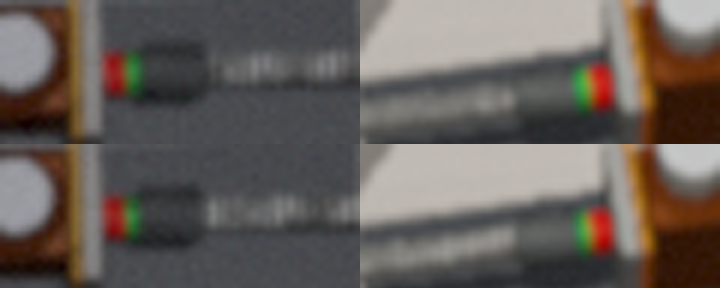

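View pics/scene22.png

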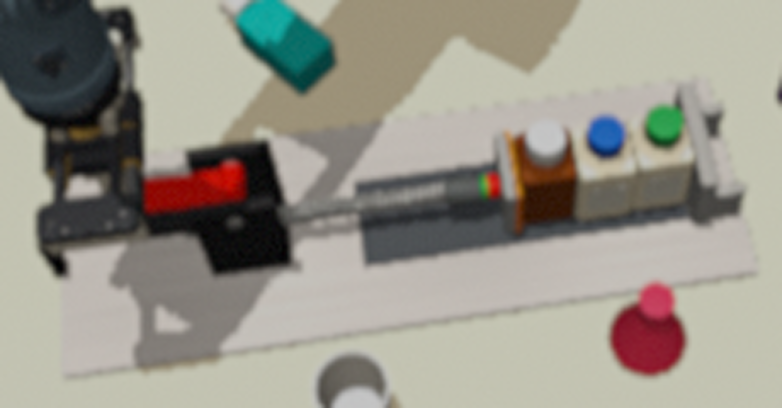

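View pics/top22.png

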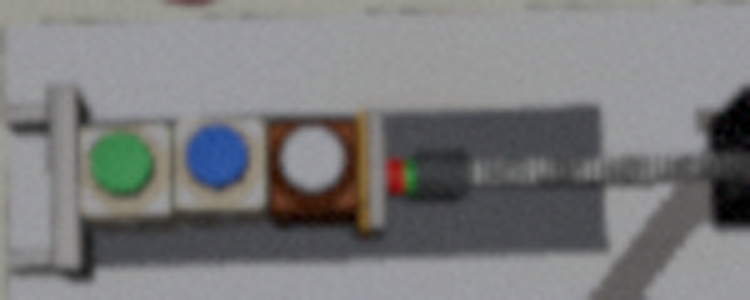

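```bash
python3 - <<'E'
from bench import workorder
print(workorder.close_job())
E
python3 st.py
```

```text
the job is handed in; nothing more can be done
None
the job is handed in; nothing more can be done
```

I stood the fallen bottle upright in the lane, let go of it, and pumped the trigger until the row was pressed against the end stop. I handed the job in at about 29.6 s with the trigger still held. The hand-in gives no verdict, and no reading could be taken after it.

**Standing the bottle up:** I gripped it with the tool tilted about 50° and lifted it. I then turned it upright, set it down until the wrist felt the tray, and released it. The picture afterwards showed it standing alone in the lane.

**Last checks before handing in:**
- **Gauge:** about 10 mm, in the green with no white showing. Two image measurements gave 9.9 and 9.8 mm.
- **Trigger:** wrist force of about 8 N, which fits the 8 to 12 N expected at 10 mm. The lever was clearly below its rest position.
- **Row:** all three bottles upright, touching each other and the end stop.
- **Things beside the tray:** nothing there was touched on purpose. In the last scene picture the flask was where it started; the beaker was partly outside that crop, and what showed looked unmoved.

**Disagreements:**
- **Fingertip height:** the closed fingertips met the trigger about 22 mm lower than the reported tool point implied. The first three strokes were therefore short, so I pressed deeper after that.
- **Camera x readings:** the two cameras disagreed by several millimetres in x on the tall objects. I used depth readings and averages there.
- **Gauge noise:** single gauge measurements varied by 1 to 2 mm.

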